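Fill the polishing jar through its funnel and close it

TASK

Pour all six wooden polishing plugs from the scoop through the funnel into the narrow jar, then stand the scoop back upright on the bench. After that lift the funnel out and set it down on the bench clear of the jar, and put the flat lid on the jar, pressing it down until the sealing collar is fully home and the lid sits level. Leave the lens blank and the tape roll where they lie.

Things in the scene. Friction and masses are not known exactly. Their poses are not given: they have to be found in the camera images.
- jar: narrow clear round jar fixed to the bench by a dark round foot (76 mm wide, 8 mm high). Origin: centre of the foot's underside, z up. Tube 54 mm outside, 46 mm inside, inner floor 8 mm and tube top 68 mm above the bench. It cannot be moved. The bench to its right (-y), for 0.3 m, is free apart from the scoop and, at the back, a low dish; a vice 0.11 m high stands to its left.
- collar (a joint): black sealing ring round the jar's mouth (47 mm inside, 59 mm outside). At 0 its top stands 73 mm above the bench; it slides down stiffly (about 6 N) to 0.005 m, where its top is level with the tube top at 68 mm, and stays where it is pushed. It carries the funnel at the start and later the lid.
- funnel: loose wide metal funnel, 90 g, upright in the jar's mouth. Origin: centre of the spout's lower end, z up the axis. Spout 40 mm outside, 36 inside, 18 long; ribs 18 mm above the origin rest on the collar, so the origin starts 55 mm above the bench; cone opens to a 120 mm rim 68 mm above the origin. A wooden tab stands on the rim on the -x side. It can stand on its spout on a flat surface.
- funnel_mouth (a point): centre of the funnel's mouth, at the height of its rim
- funnel_tab (a point): point on the funnel's wooden upright tab to take it by from above (fingers close along the funnel's y), 73.5 mm from the axis on the -x side, 80 mm above the funnel's origin. Tab 10 mm thick (y), 58 to 87 mm out from the axis, 54 to 90 mm above the origin.
- scoop: loose metal hand scoop, 220 g, holding the six plugs. Origin: centre of the tray's underside, z up, x towards the open front edge. Tray 90 mm long (x), 58 wide, floor 3 mm thick; walls 27 mm high at back and sides, none in front. Wooden upright grip behind the back wall. The plugs slide off when it is tipped front-down by 30 to 40 degrees.
- scoop_lip (a point): middle of the scoop's open front edge, on the floor's top (45 mm in front of the origin, 3 mm up)
- scoop_grip (a point): point on the scoop's grip to take it by from above (fingers close along the scoop's y): 61 mm behind the origin, 47 mm up. The grip is 32 mm long (x from -77 to -45 mm), 12 mm thick (y), 64 mm high.
- lid: loose flat round grey lid with a knob, 60 g, lying left of the vice; it, the lens blank and the tape roll may lie there in any order. Origin: centre of its underside, z up. Boss below 40 mm across, 5 high, drops into the collar; disc 62 mm across, 5 to 9 mm above the origin. Loose on the raised collar its origin is 68 mm above the bench; pressed home, 63 mm.
- lid_knob (a point): point on the axis of the lid's round knob, 28 mm above the lid's origin; the knob is 16 mm across and reaches from 9 to 36 mm above the origin
- lens_blank: bystander: loose clear round lens blank, 66 mm across, 10 mm thick, lying flat. Origin: centre of its underside.
- tape_roll: bystander: loose roll of clear tape, 62 mm across, 12 mm thick, lying flat. Origin: centre of its underside.
- piece_1: loose wooden polishing plug, a rounded cylinder 13 mm across and 12 mm high, 10 g, in the scoop at the start. Origin: its centre.
- piece_2: loose wooden polishing plug, a rounded cylinder 13 mm across and 12 mm high, 10 g, in the scoop at the start. Origin: its centre.
- piece_3: loose wooden polishing plug, a rounded cylinder 13 mm across and 12 mm high, 10 g, in the scoop at the start. Origin: its centre.
- piece_4: loose wooden polishing plug, a rounded cylinder 13 mm across and 12 mm high, 10 g, in the scoop at the start. Origin: its centre.
- piece_5: loose wooden polishing plug, a rounded cylinder 13 mm across and 12 mm high, 10 g, in the scoop at the start. Origin: its centre.
- piece_6: loose wooden polishing plug, a rounded cylinder 13 mm across and 12 mm high, 10 g, in the scoop at the start. Origin: its centre.
Things that resemble listed ones, but are neither listed nor needed, are in the scene too. Several things have the shape of the lid; the one meant has the colours described above.

How it is judged (in metres and radians):
On the way, in this order (a step that is already met when the one before it is completed fails the run):
1. all six plugs lie in the jar while the funnel is still seated in its mouth (horizontal distance between each of piece_1, piece_2, piece_3, piece_4, piece_5, piece_6 and jar below 0.022 m and z of piece_1 in the frame of jar between 0.008 and 0.062 m and z of piece_2 in the frame of jar between 0.008 and 0.062 m and z of piece_3 in the frame of jar between 0.008 and 0.062 m and z of piece_4 in the frame of jar between 0.008 and 0.062 m and z of piece_5 in the frame of jar between 0.008 and 0.062 m and z of piece_6 in the frame of jar between 0.008 and 0.062 m and horizontal distance between funnel and jar below 0.01 m and z of funnel in the frame of jar below 0.07 m and angle between funnel's own z axis and vertical below 0.2 rad), for 0.1 s.
2. the scoop stands upright on the bench, let go (height (world z) of scoop between -0.01 and 0.012 m and angle between scoop's own z axis and vertical below 0.12 rad and linear speed of scoop below 0.03 m/s and contact force between scoop and the fingers below 0.05 N), for 0.2 s.
3. the funnel is set down on the bench clear of the jar, let go (height (world z) of funnel between -0.02 and 0.1 m and horizontal distance between funnel and jar above 0.055 m and linear speed of funnel below 0.03 m/s and contact force between funnel and the fingers below 0.05 N and contact force between funnel and jar below 0.05 N), for 0.2 s.
4. the lid is pressed home and level on the jar (horizontal distance between lid and jar below 0.005 m and z of lid in the frame of jar between 0.059 and 0.0648 m and angle between lid's own z axis and vertical below 0.06 rad and value of joint collar above 0.0035 m), for 0.2 s.
At the end, for the whole second after the job is handed in: All plugs in the jar; scoop upright (7 deg) on the bench; funnel resting on the bench, its axis point over 55 mm from the jar axis and not touching the jar; lid within 5 mm of centre, level within 3.4 deg, less than 1.8 mm above home, collar down over 3.5 of 5 mm; all released, at rest (all of step 2 and all of step 3 and all of step 4 and horizontal distance between each of piece_1, piece_2, piece_3, piece_4, piece_5, piece_6 and jar below 0.022 m and z of piece_1 in the frame of jar between 0.008 and 0.062 m and z of piece_2 in the frame of jar between 0.008 and 0.062 m and z of piece_3 in the frame of jar between 0.008 and 0.062 m and z of piece_4 in the frame of jar between 0.008 and 0.062 m and z of piece_5 in the frame of jar between 0.008 and 0.062 m and z of piece_6 in the frame of jar between 0.008 and 0.062 m and linear speed of lid below 0.02 m/s and contact force between lid and the fingers below 0.05 N).
It fails at once if the lens blank is pushed more than 30 mm from its place (distance of lens_blank from where it was at the start of the episode above 0.03 m).
It fails at once if the tape roll is pushed more than 30 mm from its place (distance of tape_roll from where it was at the start of the episode above 0.03 m).
It also fails if it takes over 67 s, if anything falls off the work surface, if the arm or the gripper's body presses on something with over 40 N, if the wrist force passes 120 N, or if a joint passes its speed limit or range.

ROBOT

A 6-joint arm with a two-finger parallel gripper is mounted at the origin on a cart in front of the work surface, level with it; the furniture and walls round the work are solid. World frame = base frame: x ahead of the robot, y to its left, z up, the work surface at z = 0. Lengths are in m, angles in degrees, forces in N, time in s.
With the tool pointing down it reaches from about 0.3 to 0.75 m from the base axis. Payload 8.5 kg.
Tool frame: the origin (TCP) lies midway between the tips of the shut fingers; the grasp point (between the pads) lies env.tcp_to_grasp behind it (env.tcp_to_grasp is the distance from the TCP to the grasp point, in m); z points along the fingers, y is the direction in which the jaws open and shut (so a half turn about z gives the same grasp; the last joint's range is limited). The gripper opens to 85 mm and grips with 20 to 120 N. Pads are 22 mm wide; open, the fingers measure 114 mm over their backs; the gripper's body (76 mm by 85 mm) begins 54 mm behind the grasp point. The pads swing forward as they close: fully open they stand 13 mm farther back than shut.
Start: joints at [61.232, 21.807, 74.336, -0, 83.858, -12.336], TCP at [0.156, 0.528, 0.231] pointing down, gripper open.
Joint ranges: [-178.18, 178.18], [-50.72, 133.34], [12.68, 142.11], [-81.47, 261.47], [9.98, 163.14], [-165.26, 165.26]. Speed limits (degrees/s): [136.94, 136.94, 180, 180, 180, 180].

INTERFACE

Orientations are given as a 3x3 rotation matrix whose columns are the frame's x, y, z axes.
In Python, from rig import readout, imaging, job, env gives the robot as it stands.
- The arm moves only by the tool move_arm, never from a script. Its argument "motion" is a list of rows, each a list of 3 entries, a list of its own where there are three numbers: the shift along the tool's x, y, z normalised to -1 to 1, where 1 is 0.02 m, then the turn, a rotation vector about the tool's x, y, z normalised to -1 to 1, where 1 is 120 degrees, then the gripper command: -1 is shut, 1 is fully open, values between are in proportion. In form: [[[tx, ty, tz], [rx, ry, rz], claw], ...]. A call has 1 to 12 rows; each row shifts and turns the pose as measured when the row begins, along the tool's axes as they then stand; what a row does not reach is not made up. A row lasts 1/12 s, in which the tool goes at most 41.7 mm and 7.16 degrees, less where a joint would pass 70% of its speed; a pose out of reach is approached as far as the arm can. A call with a number of a shift or a turn outside -1 to 1 is refused whole. A call with a gripper value outside its range is refused whole. The fingers move at their own pace and stop on an object; "squeeze" is the grip in N (left out, the last holds). Time passes only in rows, so rows that do not move let the fingers close. It gives the time, the measured TCP pose, the force and the opening at its end, in the units of the state.
- readout.observe(): the state, without advancing time (a new reading comes with each control period).
- imaging.get_image(name): name is "side" or "top" or "wrist"; returns a dict with "img" (384x512x3 uint8, blue, green, red), "fov_y" (degrees; the focal length in pixels is half the picture's height over the tangent of half this angle, whatever the lens; pixels are square), "cx", "cy" (the principal point, pixels), "k1" (the pictures are not rectified: a ray, as slopes to the right and down, at radius r is drawn at 1 + k1 r^2 times it, then the intrinsics apply), "eye" and "orientation" of the camera in the world. Camera axes: x right, y up, looking along -z (the intrinsics and any distortion apply to the point x, -y, -z); pixel columns grow to the right and rows downward; lengths in m; the calibration is good to about 2 mm. A picture is of the moment at which its call begins. There is no depth.
- job.close_job(): hands the job in, once; it reports no verdict.
The state is a dict: "time_s": time; "q": joint angles; "qvel": joint speeds; "joint_efforts": joint torques, N m; "position": TCP position; "tool_rot": TCP orientation; "ft_force": force on the tool from outside, world axes, zero at the start; "wrist_torque": the same for the moment, N m; "grip_width": finger opening in m.
Only numpy, scipy, OpenCV 4.12 (cv2) and the standard library are available. Lean on these libraries where they do the work, as an engineer would, in place of code of your own. Each camera call takes 0.05 s, during which the arm holds its last target.

## Working session

There is one attempt and no reset: what is moved stays moved. The work goes in short steps, Python scripts to look and compute and a tool call to move; the robot and the scene stay as the last step left them, time stands still between calls to the robot, and variables do not carry over. Pictures are saved under pics/ and viewed, and the job is handed in when it is done.

Besides the shell and the picture viewer there is one more tool, called as name(argument=value, ...), one argument or row to a line, values as JSON. move_arm: Moves the arm, as the interface text tells. Its arguments: {"type":"object","properties":{"motion":{"type":"array","items":{"type":"array"}},"squeeze":{"type":"number"}},"required":["motion"]}

```bash
ls; mkdir -p pics
python3 - <<'E'
from rig import readout, imaging, job, env
import cv2
s=readout.observe()
for k,v in s.items(): print(k,v)
print(env.tcp_to_grasp)
for n in ["side","top","wrist"]:
    d=imaging.get_image(n); cv2.imwrite(f"pics/{n}0.png",d["img"])
    print(n,{k:v for k,v in d.items() if k!="img"})
E
```

```text
pics
time_s 0.0
q [ 6.12324161e+01  2.18416312e+01  7.43844834e+01  2.20924780e-04
  8.38586022e+01 -1.23345620e+01]
qvel [-0.08887009  0.07542694 -0.06010586  0.07690494 -0.0407026  -0.02445828]
joint_efforts [-3.43261336e-04 -4.48450506e+01 -2.31280571e+01 -1.72468831e-04
  4.66747064e-03 -5.99046103e-06]
position [0.15543821 0.52727429 0.23070737]
tool_rot [[-9.59150859e-01  2.82894184e-01 -7.14941451e-04]
 [ 2.82894907e-01  9.59150039e-01 -1.29425224e-03]
 [ 3.19599689e-04 -1.44363644e-03 -9.99998907e-01]]
ft_force [0.3239606  0.3072069  0.46496965]
wrist_torque [0.01256955 0.0387675  0.05850541]
grip_width 0.08526991463417004
0.0187
side {'fov_y': 51.13846131774147, 'cx': 252.75186909030393, 'cy': 190.20909893017998, 'k1': -0.13279986899063162, 'eye': array([ 0.39335203, -1.00861168,  0.82872454]), 'orientation': array([[ 0.99208514,  0.06842136, -0.10528814],
       [-0.12507739,  0.61245404, -0.78054833],
       [ 0.01107797,  0.78753956,  0.61616452]])}
top {'fov_y': 54.5181975968159, 'cx': 254.53654675583243, 'cy': 188.8732051579109, 'k1': 0.013068872062629357, 'eye': array([ 0.43761135, -0.08803925,  1.06610241]), 'orientation': array([[-0.01127885,  0.99603391, -0.08825667],
       [-0.9997556 , -0.00955449,  0.01993614],
       [ 0.01901383,  0.08845996,  0.99589824]])}
wrist {'fov_y': 63.989550335412204, 'cx': 255.29159849861279, 'cy': 191.44459644556298, 'k1': -0.07952060768327741, 'eye': array([0.09051694, 0.54677891, 0.37221435]), 'orientation': array([[ 2.82662698e-01, -9.25493180e-01, -2.52119363e-01],
       [ 9.59219040e-01,  2.72506365e-01,  7.50940347e-02],
       [-7.94885809e-04, -2.63063976e-01,  9.64778064e-01]])}
```

View pics/side0.png

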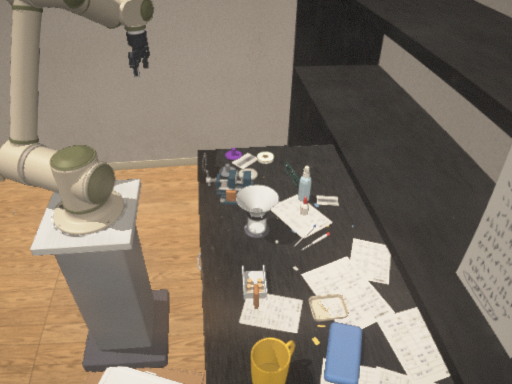

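View pics/top0.png

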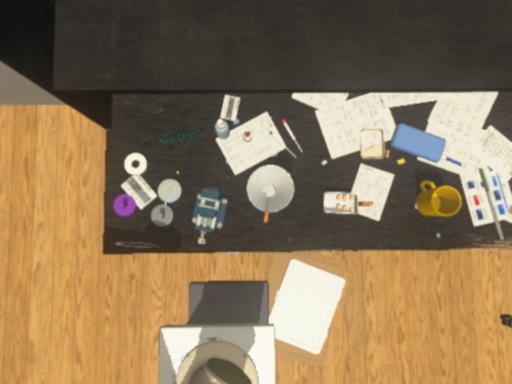

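View pics/wrist0.png

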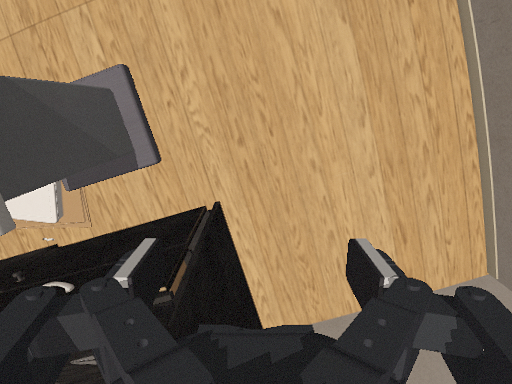

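Side view: jar and funnel at about (257,212), scoop at (255,285), vice at (237,180). Top view: funnel rim at (271,189), its tab at (267,213), scoop at (341,203) with its grip at (366,204). Lid-like discs at (169,190), (162,214) and (124,205), tape roll at (135,163). I'll enlarge the crops.

```bash
cat > h.py <<'E'
import numpy as np, cv2
from scipy.optimize import least_squares
from rig import readout, imaging, job, env
def take(n,save=None):
    d=imaging.get_image(n)
    if save: cv2.imwrite("pics/"+save,d["img"])
    return d
def K(d):
    h,w=384,512; f=h/2/np.tan(np.radians(d["fov_y"])/2)
    return f
def proj(d,P):
    P=np.atleast_2d(P); c=(P-d["eye"])@d["orientation"]
    s=np.stack([c[:,0],-c[:,1]],1)/(-c[:,2:3]); r2=(s**2).sum(1,keepdims=True)
    s=s*(1+d["k1"]*r2); return s*K(d)+[d["cx"],d["cy"]]
def ray(d,uv):
    q=(np.array(uv,float)-[d["cx"],d["cy"]])/K(d); s=q.copy()
    for _ in range(30): s=q/(1+d["k1"]*(s@s))
    v=d["orientation"]@np.array([s[0],-s[1],-1]); return v/np.linalg.norm(v)
def onz(d,uv,z):
    v=ray(d,uv); return d["eye"]+v*(z-d["eye"][2])/v[2]
def tri(obs):
    A=np.zeros((3,3));b=np.zeros(3)
    for d,uv in obs:
        v=ray(d,uv);M=np.eye(3)-np.outer(v,v);A+=M;b+=M@d["eye"]
    X=np.linalg.solve(A,b); return X,[np.round(proj(d,X)[0]-uv,1) for d,uv in obs]
def crop(d,x0,y0,x1,y1,s,name):
    im=cv2.resize(d["img"][y0:y1,x0:x1],None,fx=s,fy=s,interpolation=cv2.INTER_CUBIC)
    for x in range((x0+9)//10*10,x1,10): cv2.putText(im,str(x),((x-x0)*s,8),0,.3,(0,0,255)); cv2.line(im,((x-x0)*s,10),((x-x0)*s,14),(0,0,255))
    for y in range((y0+9)//10*10,y1,10): cv2.putText(im,str(y),(0,(y-y0)*s+3),0,.3,(0,0,255)); cv2.line(im,(20,(y-y0)*s),(24,(y-y0)*s),(0,0,255))
    cv2.imwrite("pics/"+name,im)
E
python3 - <<'E'
from h import *
t=take("top"); s=take("side")
import pickle; pickle.dump((t,s),open("init.pkl","wb"))
crop(t,105,145,235,245,6,"tl.png"); crop(t,240,155,400,235,5,"tc.png")
crop(s,195,140,295,220,7,"sl.png"); crop(s,220,180,320,320,4,"sc.png")
E
```

```text
(no output)
```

View pics/tl.png

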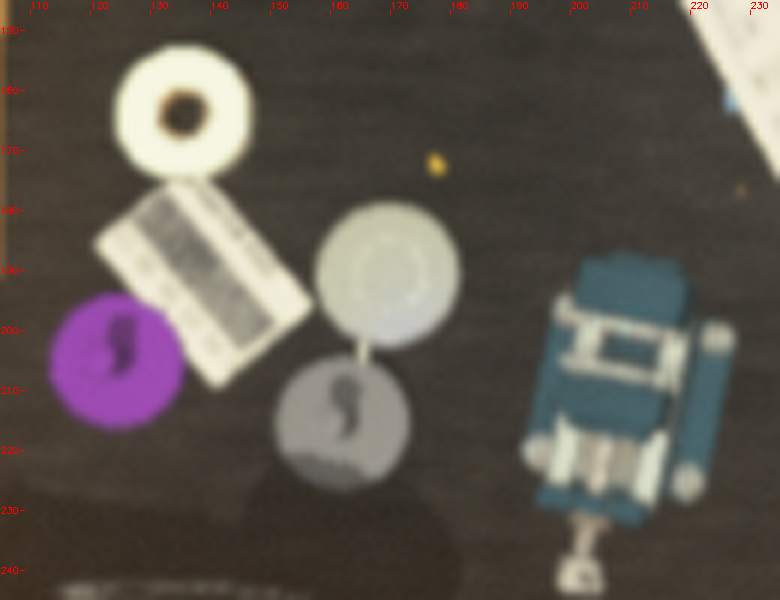

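View pics/tc.png

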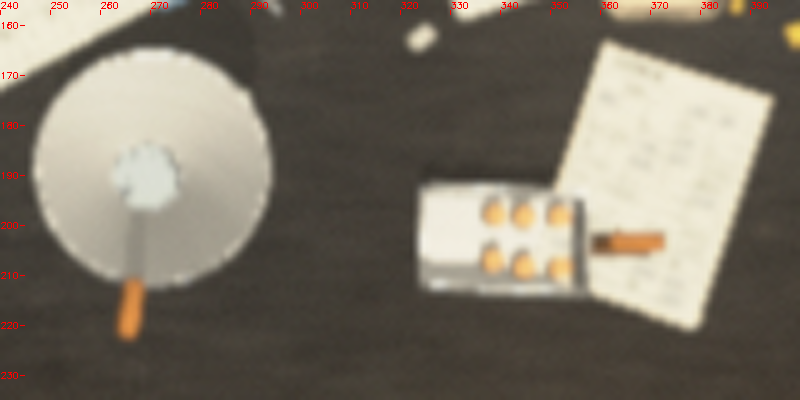

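View pics/sl.png

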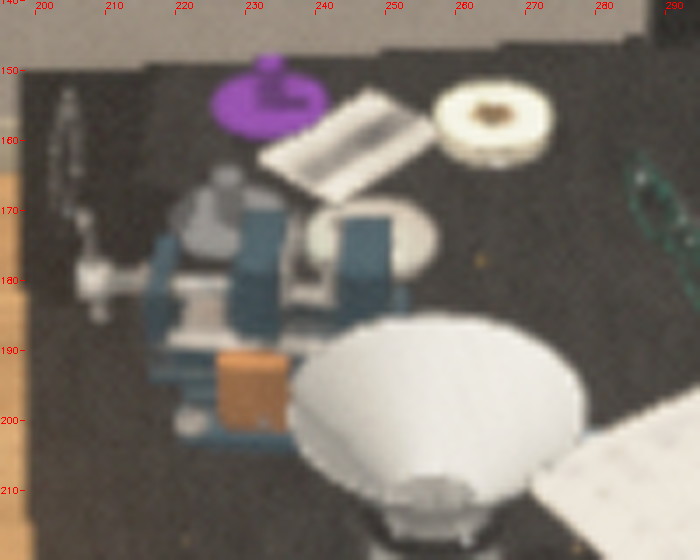

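View pics/sc.png

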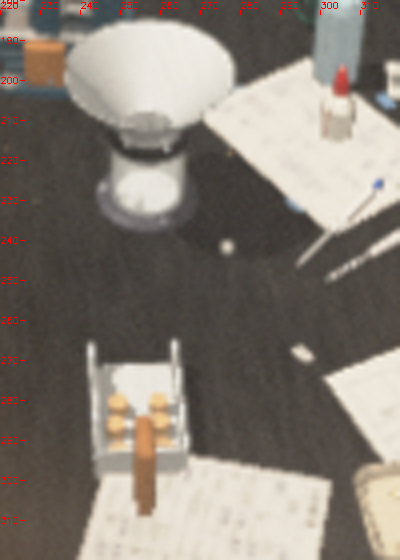

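Lid candidates in the top view: (161,215) is a grey disc with a knob, and (124,205) is purple with a knob. The knobless pale disc at (169,190) is the lens blank, and the white ring at (135,163) is the tape roll. Only (161,215) is grey with a knob as described, so it is the lid. The enlarged crop confirms this, and the side view shows its knob at (226,167). The funnel stands seated in the jar, its tab at top-view pixels (266,211)-(264,222). The scoop opens left (+y) towards the jar and holds six plugs.

Run:
```python
from h import *
import pickle
t,s=pickle.load(open("init.pkl","rb"))
np.set_printoptions(precision=4,suppress=True)
def show(n,uvt,uvs):
    X,r=tri([(t,uvt),(s,uvs)]); print(n,X,r)
# funnel rim extremes -> ellipse centers approx
show("tab top", (264.5,221.5),(0,0)) if 0 else None
for z in (.118,.123,.128): print("rimcentre",z,onz(t,(269.5,188.4),z), onz(t,(245.6,188),z),onz(t,(293.5,188),z),onz(t,(269.5,164.5),z),onz(t,(269.5,212.6),z))
# side rim: left 235.0,200 right 277.5,199 top 258,185
print("side rim L,R,top at .123",onz(s,(235.3,197),.123),onz(s,(277.6,197),.123),onz(s,(257,184.8),.123))
print("jar foot side: L,R,bottom z0",onz(s,(243.5,228),0),onz(s,(270,227),0.0),onz(s,(257,237.5),0))
# scoop: grip top
print("grip top z.064 T", [onz(t,p,.064) for p in ((359,203.5),(372.5,203.5),(366,201.5),(366,205.5))])
show("grip rear top",(372.5,203.3),(256,309))
show("grip front top",(359,203.6),(255,284)) 
print("tray front corners",[onz(t,p,.03) for p in ((324,192),(324,213.5),(357,194),(357,214))])
show("lid knob",(164,211),(226.3,164.8))
print("lid disc z.009",onz(t,(161.3,215.2),.009)); 
print("knob top z.036",[onz(t,p,.036) for p in ((162.5,210),(161.5,213))])
print("lens",onz(t,(169,190),.01),"tape",onz(t,(135.3,163.5),.012),"purple",onz(t,(123.5,205.5),.009))
print("vice",[onz(t,p,.1) for p in((194,235),(227,190),(203,188),(210,232))])
```

```text
rimcentre 0.118 [ 0.5225 -0.1453  0.118 ] [ 0.5241 -0.0842  0.118 ] [ 0.5229 -0.2068  0.118 ] [ 0.5842 -0.1462  0.118 ] [ 0.4607 -0.1444  0.118 ]
rimcentre 0.123 [ 0.522 -0.145  0.123] [ 0.5236 -0.0842  0.123 ] [ 0.5225 -0.2062  0.123 ] [ 0.5834 -0.1459  0.123 ] [ 0.4606 -0.1441  0.123 ]
rimcentre 0.128 [ 0.5216 -0.1447  0.128 ] [ 0.5232 -0.0843  0.128 ] [ 0.522  -0.2056  0.128 ] [ 0.5826 -0.1456  0.128 ] [ 0.4605 -0.1438  0.128 ]
side rim L,R,top at .123 [ 0.4617 -0.1397  0.123 ] [ 0.5792 -0.1529  0.123 ] [ 0.5294 -0.0907  0.123 ]
jar foot side: L,R,bottom z0 [ 0.4845 -0.1379  0.    ] [ 0.564  -0.1426  0.    ] [ 0.5193 -0.1824  0.    ]
grip top z.064 T [array([ 0.484, -0.39 ,  0.064]), array([ 0.4837, -0.4266,  0.064 ]), array([ 0.4892, -0.4092,  0.064 ]), array([ 0.4784, -0.4088,  0.064 ])]
grip rear top [ 0.484  -0.4418  0.0185] [array([-0. ,  0.8]), array([ 1. , -0.1])]
grip front top [ 0.4847 -0.3934  0.0529] [array([ 0. , -0.1]), array([-0.2,  0. ])]
tray front corners [array([ 0.5188, -0.3031,  0.03  ]), array([ 0.4587, -0.3014,  0.03  ]), array([ 0.5123, -0.3956,  0.03  ]), array([ 0.4564, -0.3936,  0.03  ])]
lid knob [0.4624 0.1396 0.0421] [array([-0.1,  2.8]), array([ 2.2, -0.1])]
lid disc z.009 [0.4594 0.1541 0.009 ]
knob top z.036 [array([0.4731, 0.1448, 0.036 ]), array([0.4649, 0.1475, 0.036 ])]
lens [0.5303 0.133  0.01  ] tape [0.6065 0.2283 0.012 ] purple [0.4879 0.2601 0.009 ]
vice [array([0.4059, 0.0493, 0.1   ]), array([ 0.521 , -0.0358,  0.1   ]), array([0.5268, 0.0264, 0.1   ]), array([0.4131, 0.0084, 0.1   ])]
```

```bash
cat >> h.py <<'E'
from scipy.spatial.transform import Rotation as Ro
def Rdown(yaw):  # tool x at yaw, z down
    c,s=np.cos(np.radians(yaw)),np.sin(np.radians(yaw))
    return np.array([[c,s,0],[s,-c,0],[0,0,-1.]])
def Rtip(yaw,tilt): # tool rotated about its own y by tilt (deg)
    return Rdown(yaw)@Ro.from_euler('y',tilt,degrees=True).as_matrix()
def plan(P,R,n,pivot=None,start=None):
    """n equal rows to pose; pivot in tool frame kept on straight line"""
    st=readout.observe(); p0=np.array(st["position"]);R0=np.array(st["tool_rot"])
    rv=Ro.from_matrix(R0.T@R).as_rotvec(degrees=True)
    pv=np.zeros(3) if pivot is None else np.array(pivot)
    rows=[];p,Rc=p0,R0; a=p0+R0@pv; b=np.array(P)+R@pv
    for i in range(1,n+1):
        Rn=R0@Ro.from_rotvec(rv*i/n,degrees=True).as_matrix(); pn=a+(b-a)*i/n-Rn@pv
        rows.append(np.r_[Rc.T@(pn-p)/.02,rv/n/120]); p,Rc=pn,Rn
    print("rot/row deg",np.linalg.norm(rv)/n, "max shift",max(abs(r[:3]).max() for r in rows))
    print(",".join("[[%.2f,%.2f,%.2f],[%.3f,%.3f,%.3f],G]"%tuple(r) for r in rows))
def st():
    s=readout.observe(); np.set_printoptions(precision=4,suppress=True)
    print(s["time_s"],s["position"],"F",s["ft_force"],"w",s["grip_width"]); print(np.array(s["tool_rot"])); print(s["q"])
E
python3 - <<'E'
from h import *
plan([.484,-.409,.19],Rdown(87.3),48)
E
```

```text
rot/row deg 1.5889210579383484 max shift 1.0337107690051444
[[-0.60,-0.84,0.04],[-0.000,0.000,0.013],G],[[-0.63,-0.82,0.04],[-0.000,0.000,0.013],G],[[-0.65,-0.80,0.04],[-0.000,0.000,0.013],G],[[-0.67,-0.79,0.04],[-0.000,0.000,0.013],G],[[-0.69,-0.77,0.04],[-0.000,0.000,0.013],G],[[-0.71,-0.75,0.04],[-0.000,0.000,0.013],G],[[-0.73,-0.73,0.04],[-0.000,0.000,0.013],G],[[-0.75,-0.71,0.04],[-0.000,0.000,0.013],G],[[-0.77,-0.69,0.04],[-0.000,0.000,0.013],G],[[-0.79,-0.66,0.04],[-0.000,0.000,0.013],G],[[-0.81,-0.64,0.04],[-0.000,0.000,0.013],G],[[-0.83,-0.62,0.04],[-0.000,0.000,0.013],G],[[-0.85,-0.60,0.04],[-0.000,0.000,0.013],G],[[-0.86,-0.57,0.04],[-0.000,0.000,0.013],G],[[-0.88,-0.55,0.04],[-0.000,0.000,0.013],G],[[-0.89,-0.52,0.04],[-0.000,0.000,0.013],G],[[-0.91,-0.50,0.04],[-0.000,0.000,0.013],G],[[-0.92,-0.47,0.04],[-0.000,0.000,0.013],G],[[-0.93,-0.45,0.04],[-0.000,0.000,0.013],G],[[-0.94,-0.42,0.04],[-0.000,0.000,0.013],G],[[-0.96,-0.39,0.04],[-0.000,0.000,0.013],G],[[-0.97,-0.37,0.04],[-0.000,0.000,0.013],G],[[-0.98,-0.34,0.04],[-0.000,0.000,0.013],G],[[-0.98,-0.31,0.04],[-0.000,
[... 358 characters left out ...]
0.013],G],[[-1.03,-0.06,0.04],[-0.000,0.000,0.013],G],[[-1.03,-0.03,0.04],[-0.000,0.000,0.013],G],[[-1.03,-0.00,0.04],[-0.000,0.000,0.013],G],[[-1.03,0.02,0.04],[-0.000,0.000,0.013],G],[[-1.03,0.05,0.04],[-0.000,0.000,0.013],G],[[-1.03,0.08,0.04],[-0.000,0.000,0.013],G],[[-1.03,0.11,0.04],[-0.000,0.000,0.013],G],[[-1.02,0.14,0.04],[-0.000,0.000,0.013],G],[[-1.02,0.17,0.04],[-0.000,0.000,0.013],G],[[-1.02,0.20,0.04],[-0.000,0.000,0.013],G],[[-1.01,0.22,0.04],[-0.000,0.000,0.013],G],[[-1.00,0.25,0.04],[-0.000,0.000,0.013],G],[[-1.00,0.28,0.04],[-0.000,0.000,0.013],G],[[-0.99,0.31,0.04],[-0.000,0.000,0.013],G],[[-0.98,0.33,0.04],[-0.000,0.000,0.013],G],[[-0.97,0.36,0.04],[-0.000,0.000,0.013],G]
```

move_arm(
  motion=[
    [[-0.7,-1,0],[0,0,0],1],
    [[-0.7,-1,0],[0,0,0],1],
    [[-0.7,-1,0],[0,0,0],1],
    [[-0.7,-1,0],[0,0,0],1],
    [[-0.7,-1,0],[0,0,0],1],
    [[-0.7,-1,0],[0,0,0],1],
    [[-0.7,-1,0],[0,0,0],1],
    [[-0.7,-1,0],[0,0,0],1],
    [[-0.7,-1,0],[0,0,0],1],
    [[-0.7,-1,0],[0,0,0],1],
    [[-0.7,-1,0],[0,0,0],1],
    [[-0.7,-1,0],[0,0,0],1],
  ],
)

```text
time_s: 1.25
position: [0.2499, 0.2404, 0.2293]
tool_rot: [[-0.961, 0.276, -0.001], [0.276, 0.961, -0.001], [0.0, -0.001, -1.0]]
ft_force: [1.1, -1.1, 0.3]
grip_width: 0.0853
```

Run:
```python
from h import *
st(); plan([.484,-.409,.19],Rdown(87.3),30)
```

```text
1.25 [0.2499 0.2404 0.2293] F [ 1.0513 -1.1295  0.3083] w 0.08525571193857368
[[-0.9613  0.2755 -0.0008]
 [ 0.2755  0.9613 -0.001 ]
 [ 0.0005 -0.0012 -1.    ]]
[ 24.1188   0.9139 102.2736  -0.0362  76.8774 -49.8807]
rot/row deg 2.556926320105627 max shift 1.1505426070945026
[[-0.67,-0.93,0.07],[-0.000,0.000,0.021],G],[[-0.71,-0.90,0.07],[-0.000,0.000,0.021],G],[[-0.75,-0.87,0.07],[-0.000,0.000,0.021],G],[[-0.79,-0.83,0.07],[-0.000,0.000,0.021],G],[[-0.83,-0.80,0.07],[-0.000,0.000,0.021],G],[[-0.86,-0.76,0.07],[-0.000,0.000,0.021],G],[[-0.90,-0.72,0.07],[-0.000,0.000,0.021],G],[[-0.93,-0.68,0.07],[-0.000,0.000,0.021],G],[[-0.96,-0.64,0.07],[-0.000,0.000,0.021],G],[[-0.98,-0.60,0.07],[-0.000,0.000,0.021],G],[[-1.01,-0.55,0.07],[-0.000,0.000,0.021],G],[[-1.03,-0.51,0.07],[-0.000,0.000,0.021],G],[[-1.06,-0.46,0.07],[-0.000,0.000,0.021],G],[[-1.07,-0.41,0.07],[-0.000,0.000,0.021],G],[[-1.09,-0.36,0.07],[-0.000,0.000,0.021],G],[[-1.11,-0.31,0.07],[-0.000,0.000,0.021],G],[[-1.12,-0.26,0.07],[-0.000,0.000,0.021],G],[[-1.13,-0.21,0.07],[-0.000,0.000,0.021],G],[[-1.14,-0.16,0.07],[-0.000,0.000,0.021],G],[[-1.15,-0.11,0.07],[-0.000,0.000,0.021],G],[[-1.15,-0.06,0.07],[-0.000,0.000,0.021],G],[[-1.15,-0.01,0.07],[-0.000,0.000,0.021],G],[[-1.15,0.04,0.07],[-0.000,0.000,0.021],G],[[-1.15,0.09,0.07],[-0.000,0.000,0.021],G],[[-1.14,0.14,0.07],[-0.000,0.000,0.021],G],[[-1.13,0.19,0.07],[-0.000,0.000,0.021],G],[[-1.12,0.25,0.07],[-0.000,0.000,0.021],G],[[-1.11,0.29,0.07],[-0.000,0.000,0.021],G],[[-1.10,0.34,0.07],[-0.000,0.000,0.021],G],[[-1.08,0.39,0.07],[-0.000,0.000,0.021],G]
```

move_arm(
  motion=[
    [[-0.7,-1,0],[0,0,0],1],
    [[-0.7,-1,0],[0,0,0],1],
    [[-0.7,-1,0],[0,0,0],1],
    [[-0.7,-1,0],[0,0,0],1],
    [[-0.7,-1,0],[0,0,0],1],
    [[-0.7,-1,0],[0,0,0],1],
    [[-0.7,-1,0],[0,0,0],1],
    [[-0.7,-1,0],[0,0,0],1],
    [[-0.7,-1,0],[0,0,0],1],
    [[-0.7,-1,0],[0,0,0],1],
    [[-0.7,-1,0],[0,0,0],1],
    [[-0.7,-1,0],[0,0,0],1],
  ],
)

```text
time_s: 2.25
position: [0.3462, -0.0511, 0.231]
tool_rot: [[-0.961, 0.276, 0.004], [0.276, 0.961, -0.001], [-0.005, 0.0, -1.0]]
ft_force: [0.7, -0.2, -0.5]
grip_width: 0.0854
```

Run:
```python
from h import *
st(); plan([.484,-.405,.19],Rdown(87.3),17)
```

```text
2.25 [ 0.3462 -0.0511  0.231 ] F [ 0.6583 -0.2415 -0.5367] w 0.08539554541727837
[[-0.9612  0.2757  0.0043]
 [ 0.2757  0.9612 -0.0012]
 [-0.0045  0.     -1.    ]]
[ -28.0653    1.0049  101.8825    0.0561   76.8597 -102.0737]
rot/row deg 4.511540176033164 max shift 1.116392942943208
[[-0.68,-0.89,0.12],[0.000,0.000,0.038],G],[[-0.74,-0.83,0.12],[0.000,0.000,0.038],G],[[-0.81,-0.77,0.12],[0.000,0.000,0.038],G],[[-0.87,-0.71,0.12],[0.000,0.000,0.038],G],[[-0.92,-0.64,0.12],[0.000,0.000,0.038],G],[[-0.97,-0.56,0.12],[0.000,0.000,0.038],G],[[-1.01,-0.48,0.12],[0.000,0.000,0.038],G],[[-1.04,-0.40,0.12],[0.000,0.000,0.038],G],[[-1.07,-0.32,0.12],[0.000,0.000,0.038],G],[[-1.09,-0.23,0.12],[0.000,0.000,0.038],G],[[-1.11,-0.15,0.12],[0.000,0.000,0.038],G],[[-1.12,-0.06,0.12],[0.000,0.000,0.038],G],[[-1.12,0.03,0.12],[0.000,0.000,0.038],G],[[-1.11,0.12,0.12],[0.000,0.000,0.038],G],[[-1.10,0.20,0.12],[0.000,0.000,0.038],G],[[-1.08,0.29,0.12],[0.000,0.000,0.038],G],[[-1.05,0.37,0.12],[0.000,0.000,0.038],G]
```

move_arm(
  motion=[
    [[-0.68,-0.89,0.12],[0,0,0.038],1],
    [[-0.74,-0.83,0.12],[0,0,0.038],1],
    [[-0.81,-0.77,0.12],[0,0,0.038],1],
    [[-0.87,-0.71,0.12],[0,0,0.038],1],
    [[-0.92,-0.64,0.12],[0,0,0.038],1],
    [[-0.97,-0.56,0.12],[0,0,0.038],1],
    [[-1,-0.48,0.12],[0,0,0.038],1],
    [[-1,-0.4,0.12],[0,0,0.038],1],
    [[-1,-0.32,0.12],[0,0,0.038],1],
    [[-1,-0.23,0.12],[0,0,0.038],1],
    [[-1,-0.15,0.12],[0,0,0.038],1],
    [[-1,-0.06,0.12],[0,0,0.038],1],
  ],
)

```text
time_s: 3.25
position: [0.4359, -0.3105, 0.2015]
tool_rot: [[-0.284, 0.959, 0.005], [0.959, 0.284, -0.001], [-0.003, 0.005, -1.0]]
ft_force: [-0.7, -0.0, 0.1]
grip_width: 0.0858
```

Run:
```python
from h import *
st(); take("wrist","w1.png"); plan([.484,-.405,.17],Rdown(87.3),8)
```

```text
3.25 [ 0.4359 -0.3105  0.2015] F [-0.7051 -0.0247  0.1175] w 0.08576515525298092
[[-0.2841  0.9588  0.0053]
 [ 0.9588  0.2841 -0.0013]
 [-0.0027  0.0047 -1.    ]]
[-48.2339  21.5661  79.8887   0.1815  78.2899 -64.775 ]
rot/row deg 2.352438825288096 max shift 0.6300942198802756
[[-0.63,0.13,0.20],[0.000,0.000,0.020],G],[[-0.62,0.15,0.19],[0.000,0.000,0.020],G],[[-0.62,0.18,0.19],[0.000,0.000,0.020],G],[[-0.61,0.20,0.19],[0.000,0.000,0.020],G],[[-0.60,0.23,0.19],[0.000,0.000,0.020],G],[[-0.59,0.25,0.19],[0.000,0.000,0.020],G],[[-0.58,0.28,0.19],[0.000,0.000,0.020],G],[[-0.57,0.30,0.19],[0.000,0.000,0.020],G]
```

View pics/w1.png

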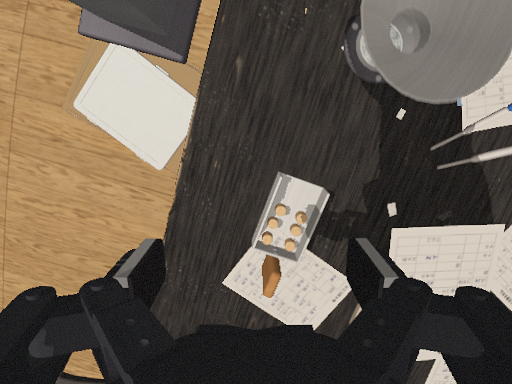

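Wrist view: scoop tray at (291,215), open front at upper right near (305,180), grip at (271,276), all six plugs in the tray. Next I move over the grip.

move_arm(
  motion=[
    [[-0.63,0.13,0.2],[0,0,0.021],1],
    [[-0.62,0.15,0.2],[0,0,0.021],1],
    [[-0.62,0.18,0.2],[0,0,0.021],1],
    [[-0.61,0.2,0.2],[0,0,0.021],1],
    [[-0.6,0.23,0.2],[0,0,0.021],1],
    [[-0.59,0.25,0.2],[0,0,0.021],1],
    [[-0.5,0.28,0.2],[0,0,0.021],1],
    [[-0.3,0.2,0.2],[0,0,0],1],
  ],
)

```text
time_s: 3.97
position: [0.4821, -0.4026, 0.1666]
tool_rot: [[0.041, 0.999, 0.004], [0.999, -0.041, -0.001], [-0.001, 0.004, -1.0]]
ft_force: [-0.9, 0.2, -0.9]
grip_width: 0.0853
```

Run:
```python
from h import *
st(); w=take("wrist","w2.png"); 
import pickle; pickle.dump(w,open("w2.pkl","wb")); crop(w,170,60,330,260,4 if 0 else 3,"w2c.png"); print(w["eye"])
```

```text
3.9667 [ 0.4821 -0.4026  0.1666] F [-0.8778  0.1543 -0.858 ] w 0.0852653831917441
[[ 0.0408  0.9992  0.0041]
 [ 0.9992 -0.0408 -0.0008]
 [-0.0006  0.0041 -1.    ]]
[-50.7077  32.3284  67.232    0.1562  80.2581 -48.3974]
[ 0.4831 -0.3354  0.308 ]
```

View pics/w2.png

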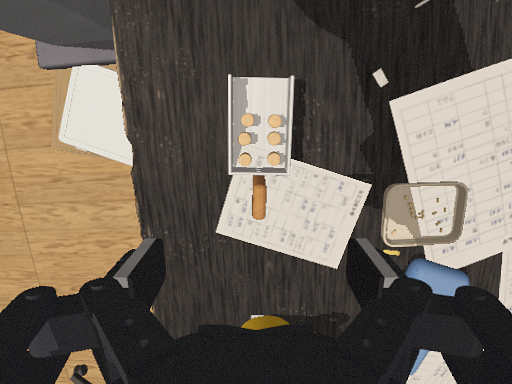

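Run:
```python
from h import *
import pickle
w=pickle.load(open("w2.pkl","rb")); t,s=pickle.load(open("init.pkl","rb"))
crop(w,220,65,300,230,4,"w2c.png")
obs=[((45,29,27),w,(229,75.5)),((45,-29,27),w,(293.5,76.5)),((-45,29,27),w,(229,174)),((-45,-29,27),w,(290,174)),((-77,0,64),w,(259,219.5)),
 ((45,29,27),t,(324,192)),((45,-29,27),t,(324,213.5)),((-77,0,64),t,(372.5,203.4))]
def X(p,o):
    c,si=np.cos(p[2]),np.sin(p[2]); x,y,z=np.array(o)/1000
    return [p[0]+c*x-si*y,p[1]+si*x+c*y,z]
# scoop y for camera left/right: try both
for flip in (1,-1):
    f=lambda p:np.concatenate([proj(d,X(p,(o[0],flip*o[1],o[2])))[0]-uv for o,d,uv in obs])
    r=least_squares(f,[.486,-.348,1.53]); print(flip,r.cost,r.x,np.degrees(r.x[2]),r.fun.reshape(-1,2).round(1).tolist())
    print("grip",X(r.x,(-61,0,47)))
X_,e=tri([(w,(259,219.5)),(t,(372.5,203.4))]);print("grip rear top tri",X_,e)
```

```text
1 456.47327009020324 [ 0.4880515 -0.3515047  1.5155085] 86.83224083211523 [[-1.3, -2.3], [1.0, -2.1], [-0.7, 0.6], [0.3, 1.5], [0.4, 1.8], [1.0, 20.5], [1.6, -21.7], [0.7, 0.0]]
grip [np.float64(0.48468066438876073), np.float64(-0.41241149564366875), np.float64(0.047)]
-1 8098.155972728122 [ 0.48815818 -0.35249754  1.5107233 ] 86.5580693067167 [[65.9, 0.2], [-65.3, -2.2], [61.2, 2.6], [-61.8, 1.5], [0.1, 2.9], [2.0, -0.3], [1.3, -1.1], [1.0, 0.1]]
grip [np.float64(0.4844959282050215), np.float64(-0.4133875081185034), np.float64(0.047)]
grip rear top tri [ 0.48358566 -0.42437206  0.07049498] [array([0.1, 0.1]), array([-0.,  0.])]
```

View pics/w2c.png

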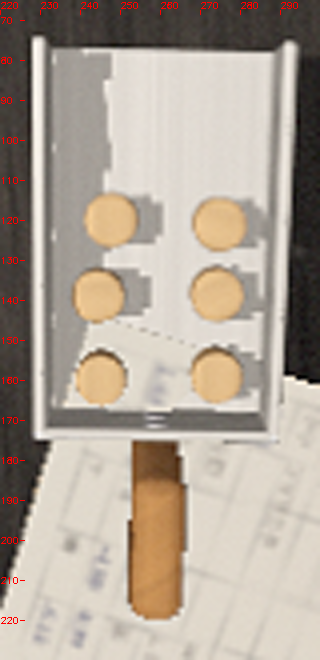

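Fit residuals are 1-2 px once the swapped top-view corner labels are discounted. The grip is at (0.4847, -0.4125), scoop yaw 86.8°, and the grip top triangulates to about 0.07 m (text: 0.064). Next I descend and grip.

move_arm(
  motion=[
    [[-0.25,0.08,0.9],[0,0,0.008],0.3],
    [[-0.25,0.07,0.9],[0,0,0],0.3],
    [[0,0,1],[0,0,0],0.3],
    [[0,0,1],[0,0,0],0.3],
    [[0,0,1],[0,0,0],0.3],
    [[0,0,1],[0,0,0],0.3],
    [[0,0,0.7],[0,0,0],0.3],
    [[0,0,0.3],[0,0,0],0.3],
  ],
)

```text
time_s: 4.68
position: [0.4856, -0.4116, 0.0263]
tool_rot: [[0.04, 0.999, 0.006], [0.999, -0.04, -0.003], [-0.002, 0.006, -1.0]]
ft_force: [0.9, 0.2, -0.6]
grip_width: 0.0557
```

Run:
```python
from h import *
st(); w=take("wrist","w3.png"); plan([.4847,-.4125,.028],Rdown(86.8),2)
```

```text
4.6833 [ 0.4856 -0.4116  0.0263] F [ 0.8966  0.2092 -0.5984] w 0.0557183027588978
[[ 0.0402  0.9992  0.0058]
 [ 0.9992 -0.0402 -0.0025]
 [-0.0023  0.0059 -1.    ]]
[-50.9926  41.5048  74.9547   0.1859  63.2211 -48.7706]
rot/row deg 0.4691267678767263 max shift 0.054261640790641656
[[-0.03,-0.02,-0.05],[0.001,0.000,0.004],G],[[-0.03,-0.02,-0.05],[0.001,0.000,0.004],G]
```

View pics/w3.png

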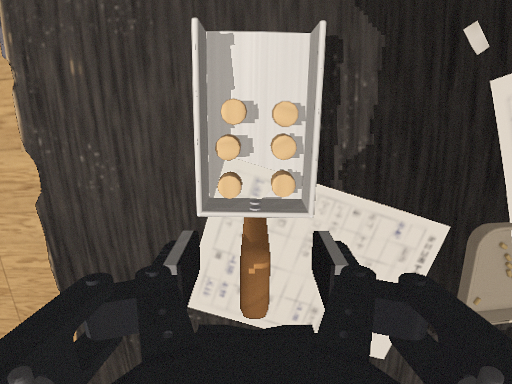

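The grip, at (255,265), is between the pads at (180,255) and (328,255). I close.

move_arm(
  motion=[
    [[0,0,0],[0,0,0.008],-1],
    [[0,0,0],[0,0,0],-1],
    [[0,0,0],[0,0,0],-1],
    [[0,0,0],[0,0,0],-1],
    [[0,0,0],[0,0,0],-1],
  ],
  squeeze=60,
)

```text
time_s: 5.15
position: [0.4862, -0.4119, 0.0294]
tool_rot: [[0.056, 0.998, 0.008], [0.998, -0.056, -0.005], [-0.005, 0.008, -1.0]]
ft_force: [0.4, 0.4, -3.2]
grip_width: 0.0109
```

Run:
```python
from h import *
st(); w=take("wrist","w4.png")
```

```text
5.15 [ 0.4862 -0.4119  0.0294] F [ 0.4178  0.4402 -3.2033] w 0.010933227295052786
[[ 0.0562  0.9984  0.0075]
 [ 0.9984 -0.0561 -0.0051]
 [-0.0046  0.0078 -1.    ]]
[-50.9573  41.271   74.853    0.1704  63.3782 -47.8136]
```

View pics/w4.png

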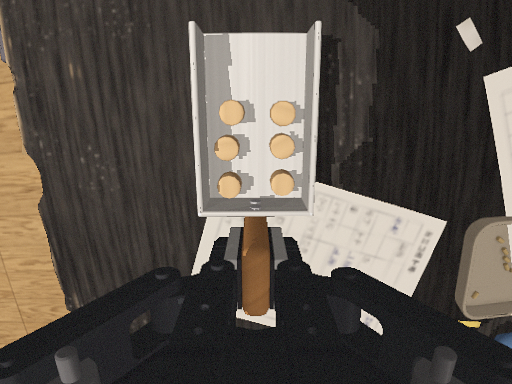

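Gripped at 11 mm, with the scoop undisturbed. Next I lift with gentle ramps and carry it towards the funnel.

move_arm(
  motion=[
    [[0,0,-0.4],[0,0,0],-1],
    [[0,0,-0.8],[0,0,0],-1],
    [[0,0,-1],[0,0,0],-1],
    [[0,0,-1],[0,0,0],-1],
    [[0,0,-1],[0,0,0],-1],
    [[0,0,-1],[0,0,0],-1],
    [[0.2,0,-1],[0,0,0],-1],
    [[0.4,0,-0.7],[0,0,0],-1],
    [[0.6,0.1,-0.4],[0,0,0],-1],
    [[0.8,0.2,0],[0,0,0],-1],
    [[0.8,0.2,0],[0,0,0],-1],
    [[0.8,0.2,0],[0,0,0],-1],
  ],
)

```text
time_s: 6.2
position: [0.5021, -0.3367, 0.1855]
tool_rot: [[0.06, 0.998, 0.007], [0.998, -0.06, -0.005], [-0.004, 0.007, -1.0]]
ft_force: [0.5, 0.2, -3.2]
grip_width: 0.0114
```

Run:
```python
from h import *
st(); plan([.5156,-.2752,.178],Rdown(86.8),5)
t=take("top"); crop(t,230,150,390,240,5,"t5.png"); w=take("wrist","w5.png")
```

```text
6.2 [ 0.5021 -0.3367  0.1855] F [ 0.4987  0.1968 -3.1809] w 0.011360585517090273
[[ 0.0597  0.9982  0.0068]
 [ 0.9982 -0.0596 -0.0046]
 [-0.0042  0.007  -1.    ]]
[-45.088   29.0269  70.       0.0875  80.5111 -41.682 ]
rot/row deg 0.10379544896547019 max shift 0.6223841441081461
[[0.62,0.10,0.07],[0.001,0.000,-0.000],G],[[0.62,0.10,0.07],[0.001,0.000,-0.000],G],[[0.62,0.10,0.07],[0.001,0.000,-0.000],G],[[0.62,0.10,0.07],[0.001,0.000,-0.000],G],[[0.62,0.10,0.07],[0.001,0.000,-0.000],G]
```

View pics/w5.png

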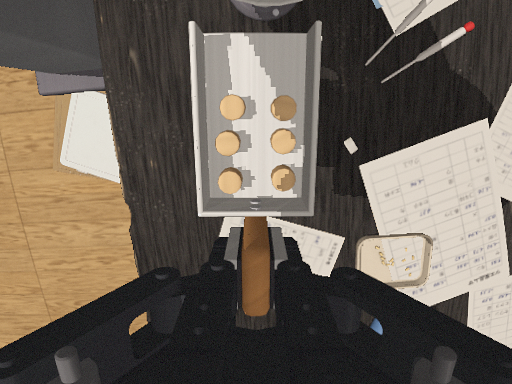

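View pics/t5.png

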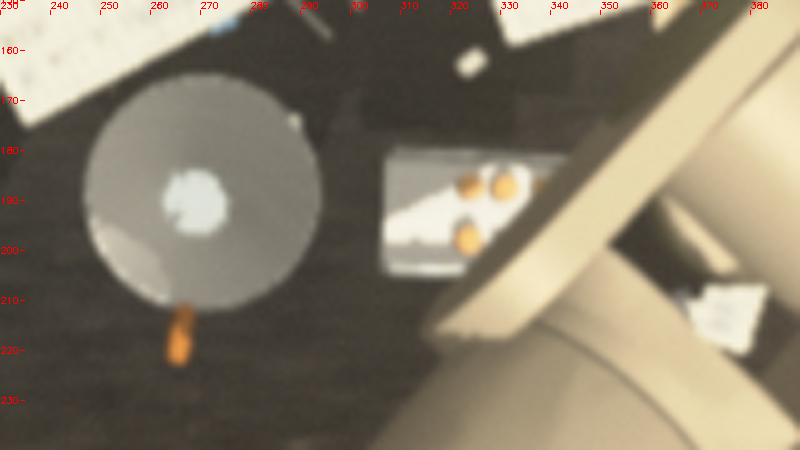

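All six plugs still sit in the tray: wrist view (231,107) to (284,180).

move_arm(
  motion=[
    [[0.5,0.1,0.05],[0,0,0],-1],
    [[0.7,0.1,0.05],[0,0,0],-1],
    [[0.7,0.1,0.05],[0,0,0],-1],
    [[0.6,0.1,0.05],[0,0,0],-1],
    [[0.35,0.05,0],[0,0,0],-1],
    [[0.1,0,0],[0,0,0],-1],
  ],
)

```text
time_s: 6.8
position: [0.5156, -0.268, 0.1781]
tool_rot: [[0.055, 0.998, 0.002], [0.998, -0.055, 0.0], [0.001, 0.002, -1.0]]
ft_force: [1.1, -0.2, -2.3]
grip_width: 0.0111
```

Run:
```python
from h import *
st(); s=readout.observe(); print("lip",s["position"]+np.array(s["tool_rot"])@[.1054,-.0016,.0264])
L=np.array([.1054,-.0016,.0264])
for sg in (1,-1):
  R=Rtip(86.8,sg*28); print(R[:,0])
def go(tilt,lip,n):
    R=Rtip(86.8,tilt); print(tilt); plan(np.array(lip)-R@L,R,n,L)
go(28,[.5215,-.172,.142],8)
w=take("side"); crop(w,200,130,330,270,4,"s6.png")
```

```text
6.8 [ 0.5156 -0.268   0.1781] F [ 1.063  -0.2429 -2.2557] w 0.011059292382786077
[[ 0.0554  0.9985  0.0023]
 [ 0.9985 -0.0554  0.0005]
 [ 0.0006  0.0022 -1.    ]]
[-39.1781  27.2525  74.4451   0.1047  78.2188 -36.0236]
lip [ 0.5199 -0.1626  0.1518]
[0.0493 0.8816 0.4695]
[ 0.0493  0.8816 -0.4695]
28
rot/row deg 3.4958169263711953 max shift 0.3847835122809267
[[-0.13,0.01,0.38],[0.000,0.029,0.000],G],[[-0.13,0.01,0.38],[0.000,0.029,0.000],G],[[-0.14,0.01,0.38],[0.000,0.029,0.000],G],[[-0.14,0.01,0.37],[0.000,0.029,0.000],G],[[-0.14,0.01,0.37],[0.000,0.029,0.000],G],[[-0.14,0.01,0.36],[0.000,0.029,0.000],G],[[-0.15,0.01,0.36],[0.000,0.029,0.000],G],[[-0.15,0.01,0.36],[0.000,0.029,0.000],G]
```

View pics/s6.png

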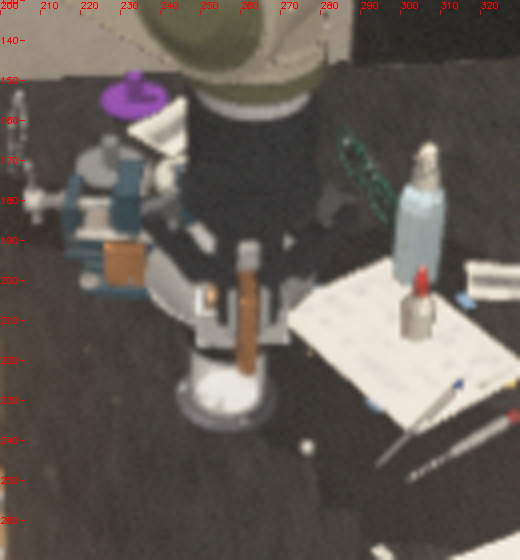

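```bash
cat >> h.py <<'E'
L=np.array([.1054,-.0016,.0264])
def go(tilt,lip,n):
    s=readout.observe(); print("lip now",s["position"]+np.array(s["tool_rot"])@L,"tilt",np.degrees(np.arcsin(-np.array(s["tool_rot"])[2,0])))
    R=Rtip(86.8,-tilt); plan(np.array(lip)-R@L,R,n,L)
E
python3 - <<'E'
from h import *
go(26,[.5215,-.172,.145],8)
E
```

```text
lip now [ 0.51977531 -0.16272698  0.15179505] tilt -0.037773520720880395
rot/row deg 3.2547655303103498 max shift 0.2545912578223346
[[0.03,0.01,-0.25],[0.000,-0.027,0.000],G],[[0.03,0.01,-0.25],[0.000,-0.027,0.000],G],[[0.03,0.01,-0.25],[0.000,-0.027,0.000],G],[[0.03,0.01,-0.25],[0.000,-0.027,0.000],G],[[0.04,0.01,-0.24],[0.000,-0.027,0.000],G],[[0.04,0.01,-0.24],[0.000,-0.027,0.000],G],[[0.04,0.01,-0.24],[0.000,-0.027,0.000],G],[[0.05,0.01,-0.24],[0.000,-0.027,0.000],G]
```

move_arm(
  motion=[
    [[0.03,0.01,-0.25],[0,-0.027,0],-1],
    [[0.03,0.01,-0.25],[0,-0.027,0],-1],
    [[0.03,0.01,-0.25],[0,-0.027,0],-1],
    [[0.03,0.01,-0.25],[0,-0.027,0],-1],
    [[0.04,0.01,-0.25],[0,-0.027,0],-1],
    [[0.04,0.01,-0.25],[0,-0.027,0],-1],
    [[0.04,0.01,-0.25],[0,-0.027,0],-1],
    [[0.04,0.01,-0.25],[0,-0.027,0],-1],
  ],
)

```text
time_s: 7.52
position: [0.5174, -0.2592, 0.2177]
tool_rot: [[0.058, 0.998, -0.023], [0.889, -0.062, -0.454], [-0.454, 0.005, -0.891]]
ft_force: [-0.7, -0.9, -3.1]
grip_width: 0.0112
```

Run:
```python
from h import *
st();go(42,[.5215,-.17,.143],10)
take("wrist","w7.png")
w=take("side"); crop(w,200,130,330,270,4,"s7.png")
```

```text
7.5167 [ 0.5174 -0.2592  0.2177] F [-0.6801 -0.944  -3.0711] w 0.011185424122993271
[[ 0.0577  0.9981 -0.0234]
 [ 0.889  -0.062  -0.4537]
 [-0.4543  0.0054 -0.8908]]
[-27.7215  22.9989  79.6592 -26.4961  67.6064 -15.9494]
lip now [ 0.5213 -0.1773  0.1463] tilt 27.018332512438096
rot/row deg 1.4987720912044937 max shift 0.1484249554190395
[[0.08,0.00,-0.14],[0.000,-0.012,-0.000],G],[[0.08,0.00,-0.14],[0.000,-0.012,-0.000],G],[[0.08,0.00,-0.14],[0.000,-0.012,-0.000],G],[[0.08,0.00,-0.14],[0.000,-0.012,-0.000],G],[[0.08,0.00,-0.14],[0.000,-0.012,-0.000],G],[[0.08,0.00,-0.14],[0.000,-0.012,-0.000],G],[[0.08,0.00,-0.15],[0.000,-0.012,-0.000],G],[[0.08,0.00,-0.15],[0.000,-0.012,-0.000],G],[[0.08,0.00,-0.15],[0.000,-0.012,-0.000],G],[[0.08,0.00,-0.15],[0.000,-0.012,-0.000],G]
```

View pics/w7.png

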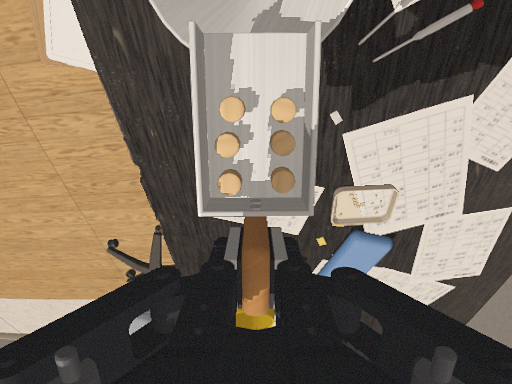

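View pics/s7.png

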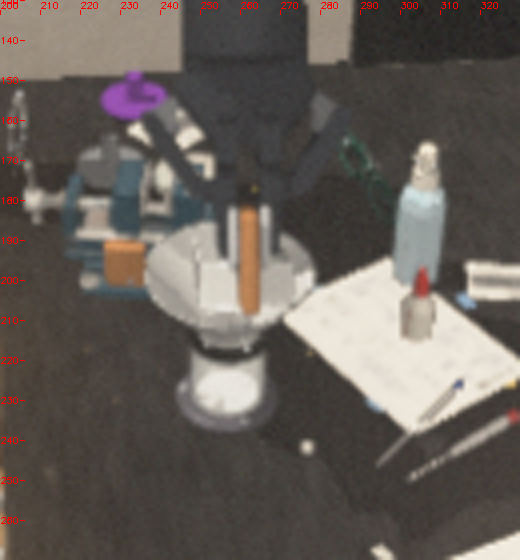

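Scoop tipped 27°, lip over the funnel at about (0.521, -0.177), and the plugs have not slid yet. I continue slowly.

move_arm(
  motion=[
    [[0.1,0,-0.14],[0,-0.014,0],-1],
    [[0.1,0,-0.14],[0,-0.014,0],-1],
    [[0.1,0,-0.14],[0,-0.014,0],-1],
    [[0.1,0,-0.14],[0,-0.014,0],-1],
    [[0,0,0],[0,0,0],-1],
    [[0,0,0],[0,0,0],-1],
  ],
)

```text
time_s: 8.12
position: [0.5179, -0.2478, 0.2222]
tool_rot: [[0.056, 0.998, -0.032], [0.835, -0.065, -0.546], [-0.547, 0.004, -0.837]]
ft_force: [0.4, 0.1, -1.7]
grip_width: 0.0111
```

Run:
```python
from h import *
go(42,[.5215,-.168,.143],5)
take("wrist","w8.png")
```

```text
lip now [ 0.52140504 -0.1740254   0.14242764] tilt 33.14325381550319
rot/row deg 1.7746057993583757 max shift 0.20554570282200665
[[0.09,0.01,-0.20],[-0.000,-0.015,-0.001],G],[[0.09,0.01,-0.20],[-0.000,-0.015,-0.001],G],[[0.09,0.01,-0.20],[-0.000,-0.015,-0.001],G],[[0.09,0.01,-0.20],[-0.000,-0.015,-0.001],G],[[0.09,0.01,-0.21],[-0.000,-0.015,-0.001],G]
```

View pics/w8.png

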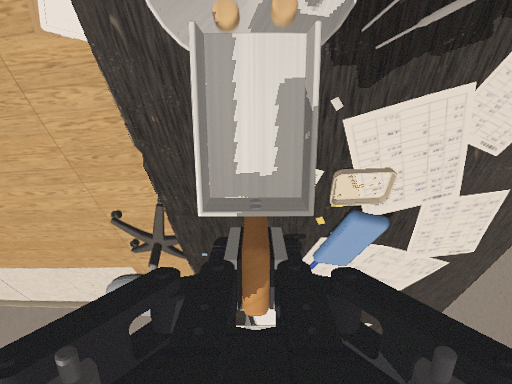

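The tray is empty at 33°, with the last two plugs in mid-fall at (226,13) and (285,10). Now I wait a moment and look.

move_arm(
  motion=[
    [[0,0,0],[0,0,0],-1],
    [[0,0,0],[0,0,0],-1],
    [[0,0,0],[0,0,0],-1],
    [[0,0,0],[0,0,0],-1],
  ],
)

```text
time_s: 8.5
position: [0.5177, -0.2498, 0.2223]
tool_rot: [[0.059, 0.998, -0.033], [0.837, -0.068, -0.543], [-0.544, 0.004, -0.839]]
ft_force: [0.3, -0.4, -1.5]
grip_width: 0.0108
```

Run:
```python
from h import *
w=take("wrist","w9.png")
s=take("side"); a=s["img"][130:270,200:330]
crop(s,220,180,300,245,8,"s9.png"); t=take("top"); crop(t,230,150,340,240,6,"t9.png")
```

```text
(no output)
```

View pics/s9.png

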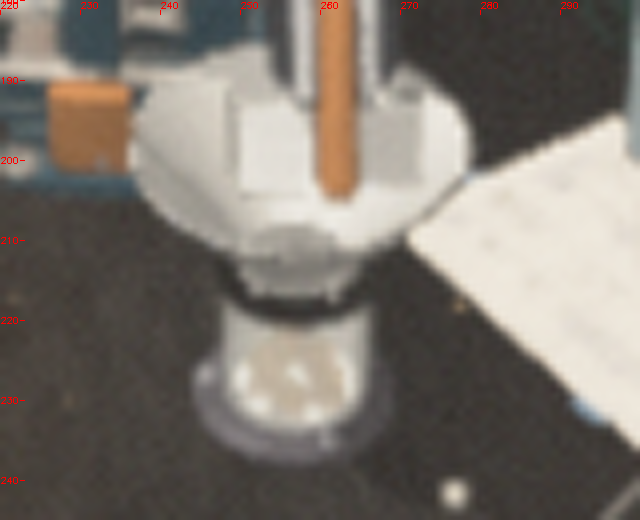

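View pics/t9.png

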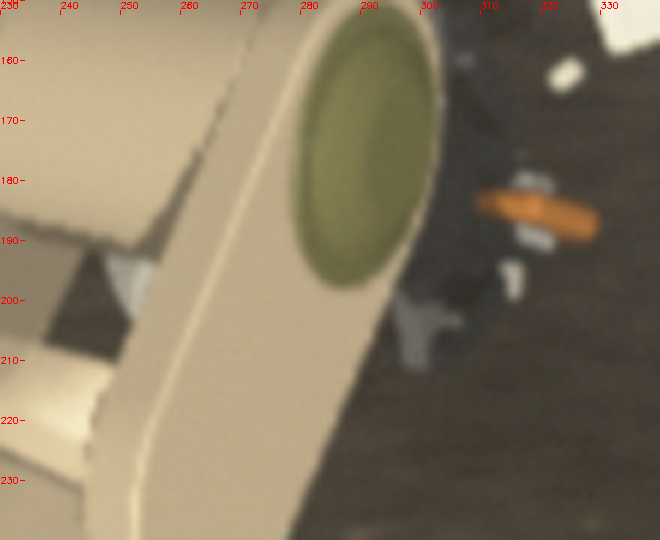

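View pics/w9.png

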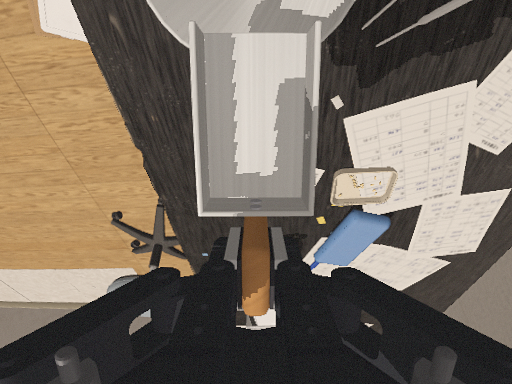

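The side view shows plugs lying in the jar at about (255,227), and the tray is empty. Next I tip back and retreat.

Run:
```python
from h import *
plan([.490,-.38,.19],Rdown(86.8),11)
```

```text
rot/row deg 2.9997616270383456 max shift 0.590768213724673
[[-0.42,-0.09,0.45],[0.000,0.025,-0.001],G],[[-0.45,-0.09,0.43],[0.000,0.025,-0.001],G],[[-0.47,-0.09,0.40],[0.000,0.025,-0.001],G],[[-0.49,-0.09,0.38],[0.000,0.025,-0.001],G],[[-0.51,-0.09,0.35],[0.000,0.025,-0.001],G],[[-0.53,-0.09,0.32],[0.000,0.025,-0.001],G],[[-0.54,-0.09,0.30],[0.000,0.025,-0.001],G],[[-0.56,-0.09,0.27],[0.000,0.025,-0.001],G],[[-0.57,-0.09,0.24],[0.000,0.025,-0.001],G],[[-0.58,-0.09,0.21],[0.000,0.025,-0.001],G],[[-0.59,-0.09,0.18],[0.000,0.025,-0.001],G]
```

move_arm(
  motion=[
    [[-0.42,-0.09,0.45],[0,0.025,0],-1],
    [[-0.45,-0.09,0.43],[0,0.025,0],-1],
    [[-0.47,-0.09,0.4],[0,0.025,0],-1],
    [[-0.49,-0.09,0.38],[0,0.025,0],-1],
    [[-0.51,-0.09,0.35],[0,0.025,0],-1],
    [[-0.53,-0.09,0.32],[0,0.025,0],-1],
    [[-0.54,-0.09,0.3],[0,0.025,0],-1],
    [[-0.56,-0.09,0.27],[0,0.025,0],-1],
    [[-0.57,-0.09,0.24],[0,0.025,0],-1],
    [[-0.58,-0.09,0.21],[0,0.025,0],-1],
    [[-0.59,-0.09,0.18],[0,0.025,0],-1],
  ],
)

```text
time_s: 9.57
position: [0.4904, -0.3815, 0.189]
tool_rot: [[0.055, 0.998, 0.01], [0.998, -0.055, 0.023], [0.023, 0.009, -1.0]]
ft_force: [0.1, 0.4, -1.8]
grip_width: 0.0112
```

Run:
```python
from h import *
st()
plan([.486,-.417,.034],Rdown(86.8),11)
t=take("top"); crop(t,230,150,340,240,6,"t10.png"); s=take("side"); crop(s,220,180,300,245,8,"s10.png")
import pickle; pickle.dump((t,s),open("p10.pkl","wb"))
```

```text
9.5667 [ 0.4904 -0.3815  0.189 ] F [ 0.1343  0.3576 -1.7696] w 0.01123295865399094
[[ 0.0552  0.9984  0.0102]
 [ 0.9982 -0.0555  0.0229]
 [ 0.0234  0.0089 -0.9997]]
[-49.3299  30.9088  66.0094   1.3062  83.697  -46.3067]
rot/row deg 0.13056355953730006 max shift 0.7041909139981843
[[-0.18,-0.02,0.70],[0.000,-0.001,0.000],G],[[-0.18,-0.02,0.70],[0.000,-0.001,0.000],G],[[-0.18,-0.02,0.70],[0.000,-0.001,0.000],G],[[-0.17,-0.02,0.70],[0.000,-0.001,0.000],G],[[-0.17,-0.02,0.70],[0.000,-0.001,0.000],G],[[-0.17,-0.01,0.70],[0.000,-0.001,0.000],G],[[-0.17,-0.01,0.70],[0.000,-0.001,0.000],G],[[-0.17,-0.01,0.70],[0.000,-0.001,0.000],G],[[-0.17,-0.01,0.70],[0.000,-0.001,0.000],G],[[-0.17,-0.01,0.70],[0.000,-0.001,0.000],G],[[-0.16,-0.01,0.70],[0.000,-0.001,0.000],G]
```

View pics/t10.png

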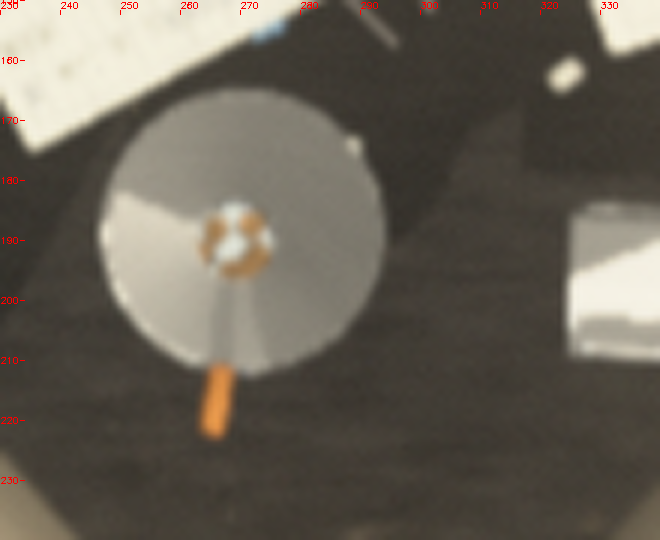

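View pics/s10.png

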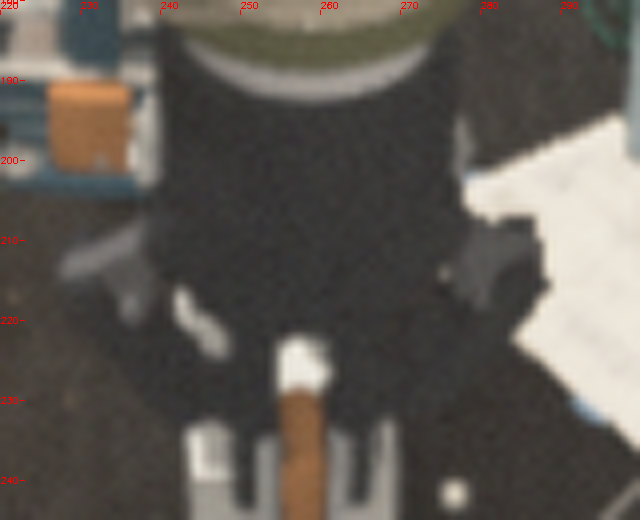

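Plugs form a ring on the jar floor, seen through the spout at (268,190), and the cone is empty. Next I lower the scoop.

move_arm(
  motion=[
    [[-0.1,-0.02,0.6],[0,-0.004,0],-1],
    [[-0.2,-0.02,0.8],[0,-0.004,0],-1],
    [[-0.2,-0.02,0.8],[0,-0.003,0],-1],
    [[-0.2,-0.02,0.8],[0,0,0],-1],
    [[-0.2,-0.02,0.8],[0,0,0],-1],
    [[-0.2,-0.02,0.8],[0,0,0],-1],
    [[-0.2,-0.02,0.8],[0,0,0],-1],
    [[-0.2,-0.02,0.7],[0,0,0],-1],
    [[-0.2,-0.02,0.6],[0,0,0],-1],
    [[-0.1,0,0.3],[0,0,0],-1],
    [[0,0,0.1],[0,0,0],-1],
  ],
)

```text
time_s: 10.58
position: [0.4875, -0.4188, 0.0426]
tool_rot: [[0.053, 0.999, 0.009], [0.998, -0.053, -0.016], [-0.015, 0.01, -1.0]]
ft_force: [-0.3, 1.1, -1.1]
grip_width: 0.0112
```

Run:
```python
from h import *
st()
plan([.486,-.417,.0300],Rdown(86.8),3)
```

```text
10.5833 [ 0.4875 -0.4188  0.0426] F [-0.333   1.106  -1.0648] w 0.011206777876311436
[[ 0.0528  0.9986  0.0089]
 [ 0.9985 -0.0527 -0.0158]
 [-0.0153  0.0097 -0.9998]]
[-51.1307  40.6182  73.5886  -0.1872  64.7702 -48.0272]
rot/row deg 0.3505652012819232 max shift 0.2089954271134401
[[0.03,-0.03,0.21],[0.002,0.002,0.000],G],[[0.03,-0.03,0.21],[0.002,0.002,0.000],G],[[0.03,-0.03,0.21],[0.002,0.002,0.000],G]
```

move_arm(
  motion=[
    [[0,0,0.2],[0.002,0.002,0],-1],
    [[0,0,0.2],[0.002,0.002,0],-1],
    [[0,0,0.15],[0,0.002,0],-1],
    [[0,0,0.05],[0,0,0],-1],
  ],
)

```text
time_s: 10.92
position: [0.4885, -0.4188, 0.0312]
tool_rot: [[0.052, 0.999, 0.002], [0.999, -0.052, -0.004], [-0.004, 0.002, -1.0]]
ft_force: [-0.9, -0.1, -1.3]
grip_width: 0.0109
```

Run:
```python
from h import *
st()
```

```text
10.9167 [ 0.4885 -0.4188  0.0312] F [-0.8558 -0.0813 -1.3227] w 0.010935736978730614
[[ 0.0519  0.9987  0.002 ]
 [ 0.9986 -0.0519 -0.004 ]
 [-0.0039  0.0022 -1.    ]]
[-51.1069  41.7458  73.3599  -0.0589  64.6456 -48.109 ]
```

move_arm(
  motion=[
    [[0,0,0.1],[0,0,0],-1],
    [[0,0,0.1],[0,0,0],-1],
    [[0,0,0.05],[0,0,0],-1],
  ],
)

```text
time_s: 11.17
position: [0.4889, -0.4191, 0.0284]
tool_rot: [[0.052, 0.999, 0.003], [0.999, -0.052, -0.006], [-0.005, 0.004, -1.0]]
ft_force: [-4.1, 2.0, 8.2]
grip_width: 0.0114
```

Run:
```python
from h import *
st()
s=take("side"); crop(s,220,240,320,340,6,"s11.png")
```

```text
11.1667 [ 0.4889 -0.4191  0.0284] F [-4.1072  2.0374  8.2236] w 0.011359328057724806
[[ 0.0515  0.9987  0.0032]
 [ 0.9987 -0.0515 -0.0057]
 [-0.0055  0.0035 -1.    ]]
[-51.092   41.9442  73.499   -0.0663  64.1876 -48.11  ]
```

View pics/s11.png

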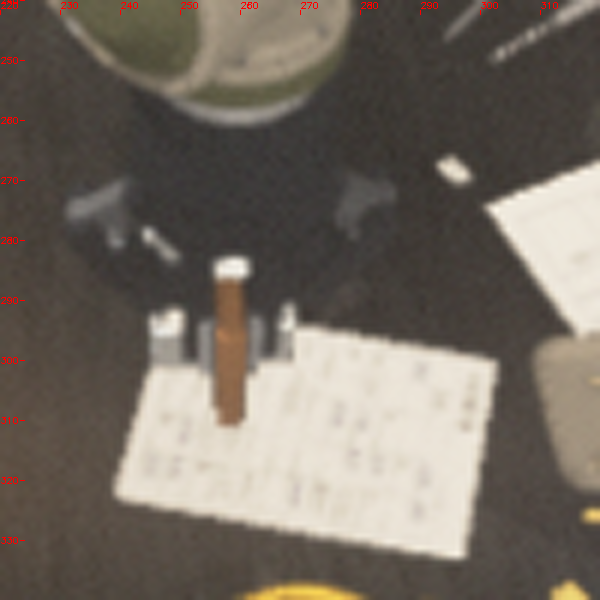

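Contact force is 8 N, so the scoop is on the bench. I open and rise slightly before lifting clear.

move_arm(
  motion=[
    [[0,0,0],[0,0,0],0.2],
    [[0,0,0],[0,0,0],0.2],
    [[0,0,0],[0,0,0],0.2],
    [[0,0,-0.3],[0,0,0],0.2],
    [[0,0,-1],[0,0,0],0.2],
    [[0,0,-1],[0,0,0],0.2],
    [[0,0,-1],[0,0,0],0.2],
    [[0,0,-1],[0,0,0],0.2],
    [[0,0,-1],[0,0,0],0.2],
    [[0,0,-1],[0,0,0],0.2],
    [[0,0,-1],[0,0,0],0.2],
    [[0,0,-1],[0,0,0],0.2],
  ],
)

```text
time_s: 12.22
position: [0.4875, -0.417, 0.202]
tool_rot: [[0.052, 0.999, 0.001], [0.999, -0.052, -0.003], [-0.002, 0.001, -1.0]]
ft_force: [-0.9, -0.6, 0.1]
grip_width: 0.0515
```

Run:
```python
from h import *
st()
t=take("wrist","w12.png")
s=take("side"); crop(s,220,180,320,340,4,"s12.png")
plan([.448,-.1447,.24],Rdown(177),16)
```

```text
12.2167 [ 0.4875 -0.417   0.202 ] F [-0.9477 -0.5573  0.1108] w 0.0514960202373912
[[ 0.0519  0.9987  0.0013]
 [ 0.9986 -0.0519 -0.0025]
 [-0.0024  0.0014 -1.    ]]
[-51.0819  32.2283  61.3947  -0.0346  86.2199 -48.1055]
rot/row deg 5.623059412114084 max shift 0.8627315187278689
[[0.85,-0.17,-0.12],[-0.000,0.000,-0.047],G],[[0.86,-0.09,-0.12],[-0.000,0.000,-0.047],G],[[0.86,-0.00,-0.12],[-0.000,0.000,-0.047],G],[[0.86,0.08,-0.12],[-0.000,0.000,-0.047],G],[[0.85,0.17,-0.12],[-0.000,0.000,-0.047],G],[[0.83,0.25,-0.11],[-0.000,0.000,-0.047],G],[[0.80,0.33,-0.11],[-0.000,0.000,-0.047],G],[[0.76,0.41,-0.11],[-0.000,0.000,-0.047],G],[[0.72,0.48,-0.11],[-0.000,0.000,-0.047],G],[[0.67,0.55,-0.11],[-0.000,0.000,-0.047],G],[[0.61,0.61,-0.11],[-0.000,0.000,-0.047],G],[[0.55,0.67,-0.11],[-0.000,0.000,-0.047],G],[[0.48,0.72,-0.11],[-0.000,0.000,-0.047],G],[[0.41,0.76,-0.11],[-0.000,0.000,-0.047],G],[[0.33,0.80,-0.11],[-0.000,0.000,-0.047],G],[[0.25,0.83,-0.11],[-0.000,0.000,-0.047],G]
```

View pics/s12.png

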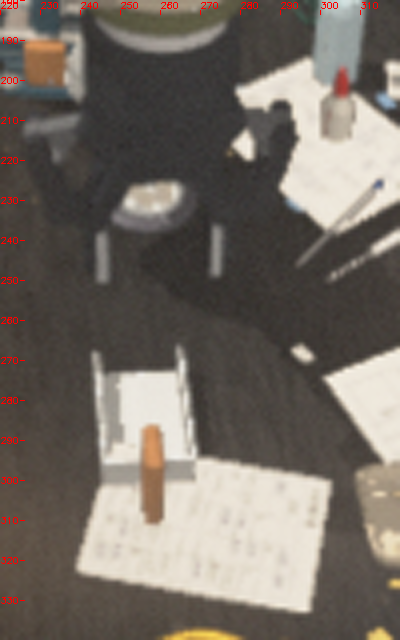

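View pics/w12.png

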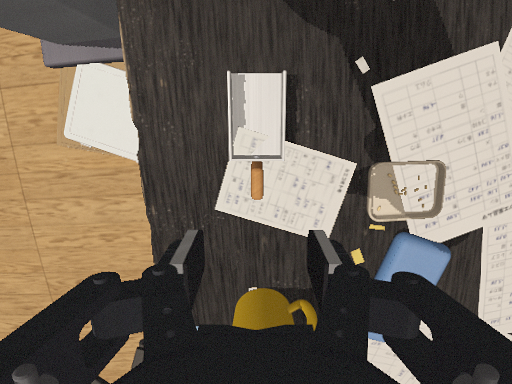

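The scoop stands upright and empty: side view (255,280), wrist view (257,115). Now I compute the tab pose.

Run:
```python
from h import *
import pickle
t,s=pickle.load(open("p10.pkl","rb"))
for uv in ((265.8,211.5),(264.6,222.3)): print(onz(t,uv,.140),onz(t,uv,.145))
X=onz(t,(264.8,219),.145); 
for z in (.12,.145): 
  a=onz(t,(264.2,222),z); d=a-[.5217,-.145,z]; print(z,d,np.hypot(*d[:2]),np.degrees(np.arctan2(d[1],d[0])))
```

```text
[ 0.4630068  -0.13391658  0.14      ] [ 0.46286969 -0.13366888  0.145     ]
[ 0.43633463 -0.13056819  0.14      ] [ 0.43634152 -0.13033858  0.145     ]
0.12 [-0.08462572  0.01451572  0.        ] 0.08586162981339088 170.26686036188516
0.145 [-8.46115330e-02  1.56372982e-02  2.77555756e-17] 0.08604438743855944 169.52915046829352
```

move_arm(
  motion=[
    [[0.85,-0.17,-0.15],[0,0,-0.047],0.2],
    [[0.86,-0.09,-0.15],[0,0,-0.047],0.2],
    [[0.86,0,-0.15],[0,0,-0.047],0.2],
    [[0.86,0.08,-0.15],[0,0,-0.047],0.2],
    [[0.85,0.17,-0.15],[0,0,-0.047],0.2],
    [[0.83,0.25,-0.15],[0,0,-0.047],0.2],
    [[0.8,0.33,-0.15],[0,0,-0.047],0.2],
    [[0.76,0.41,-0.1],[0,0,-0.047],0.2],
    [[0.72,0.48,-0.1],[0,0,-0.047],0.2],
    [[0.67,0.55,-0.1],[0,0,-0.047],0.2],
    [[0.61,0.61,-0.1],[0,0,-0.047],0.2],
    [[0.55,0.67,-0.1],[0,0,-0.047],0.2],
  ],
)

```text
time_s: 13.32
position: [0.4493, -0.2051, 0.2299]
tool_rot: [[-0.925, 0.381, 0.0], [0.381, 0.925, -0.003], [-0.002, -0.003, -1.0]]
ft_force: [0.4, -0.1, 0.4]
grip_width: 0.051
```

Run:
```python
from h import *
plan([.449,-.1335,.20],Rdown(170.5),5)
```

```text
rot/row deg 2.5798486886322864 max shift 0.6997939686362777
[[0.28,0.66,0.30],[-0.000,0.000,-0.021],G],[[0.25,0.67,0.30],[-0.000,0.000,-0.021],G],[[0.22,0.68,0.30],[-0.000,0.000,-0.021],G],[[0.18,0.69,0.30],[-0.000,0.000,-0.021],G],[[0.15,0.70,0.30],[-0.000,0.000,-0.021],G]
```

move_arm(
  motion=[
    [[0.25,0.66,0.1],[0,0,-0.021],0.2],
    [[0.25,0.67,0.1],[0,0,-0.021],0.2],
    [[0.22,0.68,0.1],[0,0,-0.021],0.2],
    [[0.18,0.65,0.1],[0,0,-0.021],0.2],
    [[0.1,0.45,0.1],[0,0,-0.021],0.2],
    [[0,0,0],[0,0,0],0.2],
  ],
)

```text
time_s: 13.82
position: [0.4462, -0.1328, 0.2179]
tool_rot: [[-0.988, 0.152, -0.002], [0.152, 0.988, -0.001], [0.002, -0.001, -1.0]]
ft_force: [0.4, -0.3, 0.6]
grip_width: 0.0514
```

Run:
```python
from h import *
st(); w=take("wrist","w13.png"); t=take("top")
import pickle; pickle.dump((w,t),open("p13.pkl","wb")); crop(w,150,20,400,250,3,"w13c.png")
```

```text
13.8167 [ 0.4462 -0.1328  0.2179] F [ 0.3852 -0.2551  0.5736] w 0.051350340545048404
[[-0.9884  0.1516 -0.0019]
 [ 0.1516  0.9884 -0.0009]
 [ 0.0018 -0.0012 -1.    ]]
[ -31.1375   14.0406   88.3205   -0.1055   77.7064 -112.3967]
```

View pics/w13.png

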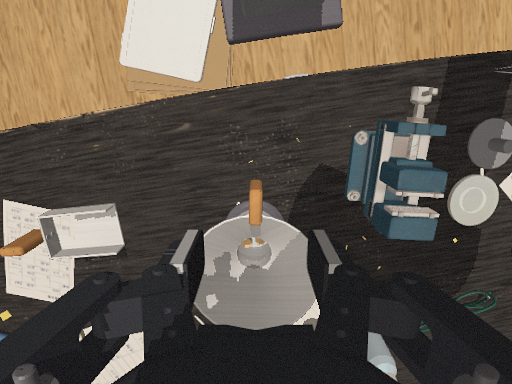

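View pics/w13c.png

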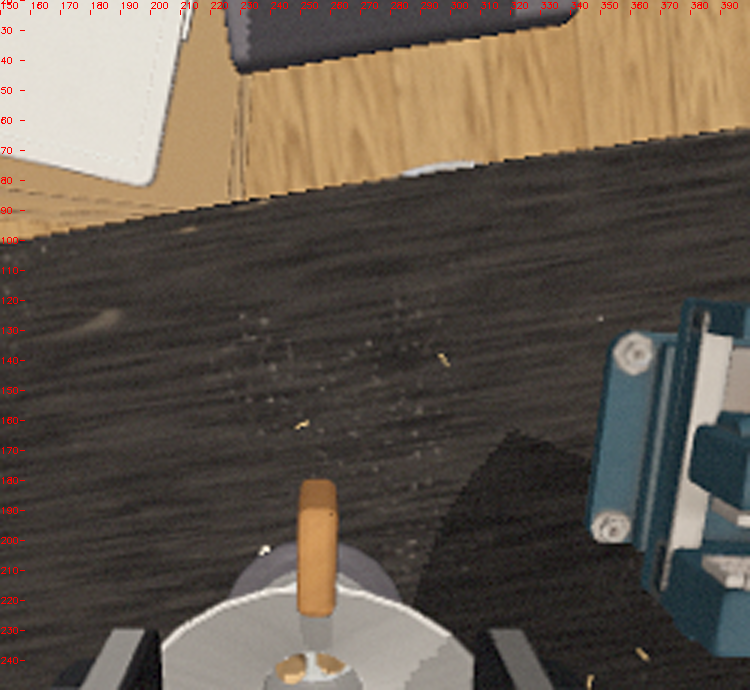

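The tab is at wrist (255,190)-(255,225), lined up with the tool. Two plugs show through the spout at (245,243). I triangulate its top edges.

Run:
```python
from h import *
import pickle
w,t=pickle.load(open("p13.pkl","rb"));t0,s0=pickle.load(open("p10.pkl","rb"))
print("outer",tri([(w,(255.5,189.8)),(t0,(264.6,222.5))])); print("inner",tri([(w,(255.7,225)),(t0,(266.1,211))]))
for z in(.14,.145): print(onz(w,(255.5,189.8),z),onz(w,(255.7,225),z))
plan([.449,-.1335,.1165],Rdown(171.3),6)
```

```text
outer (array([ 0.4358552 , -0.13056087,  0.14474767]), [array([ 0.3, -0.1]), array([ 0.1, -0. ])])
inner (array([ 0.46420522, -0.13479335,  0.14103689]), [array([ 0.2, -0. ]), array([0.1, 0. ])])
[ 0.43710808 -0.13096906  0.14      ] [ 0.46460653 -0.13502025  0.14      ]
[ 0.43579631 -0.13076811  0.145     ] [ 0.46266831 -0.13472701  0.145     ]
rot/row deg 0.044875766707417546 max shift 0.8487443167727821
[[-0.02,0.01,0.85],[-0.000,-0.000,-0.000],G],[[-0.02,0.01,0.85],[-0.000,-0.000,-0.000],G],[[-0.02,0.01,0.85],[-0.000,-0.000,-0.000],G],[[-0.02,0.01,0.85],[-0.000,-0.000,-0.000],G],[[-0.02,0.01,0.85],[-0.000,-0.000,-0.000],G],[[-0.02,0.01,0.85],[-0.000,-0.000,-0.000],G]
```

move_arm(
  motion=[
    [[-0.02,0.02,0.8],[0,0,0],0],
    [[-0.02,0.02,0.9],[0,0,0],-0.2],
    [[-0.02,0,0.9],[0,0,0],-0.2],
    [[0,0,0.9],[0,0,0],-0.2],
    [[0,0,0.8],[0,0,0],-0.2],
    [[0,0,0.4],[0,0,0],-0.2],
    [[0,0,0.1],[0,0,0],-0.2],
  ],
)

```text
time_s: 14.5
position: [0.4498, -0.1401, 0.1198]
tool_rot: [[-0.986, 0.169, 0.004], [0.169, 0.986, -0.006], [-0.005, -0.005, -1.0]]
ft_force: [-0.6, 0.8, 0.6]
grip_width: 0.0345
```

Run:
```python
from h import *
st(); w=take("wrist"); crop(w,130,130,380,384,2,"w14.png")
```

```text
14.5 [ 0.4498 -0.1401  0.1198] F [-0.6233  0.7806  0.6377] w 0.03445536135636383
[[-0.9856  0.1693  0.004 ]
 [ 0.1693  0.9856 -0.0062]
 [-0.005  -0.0055 -1.    ]]
[ -31.6394   20.9505   96.7691   -0.2092   61.8985 -111.7962]
```

View pics/w14.png

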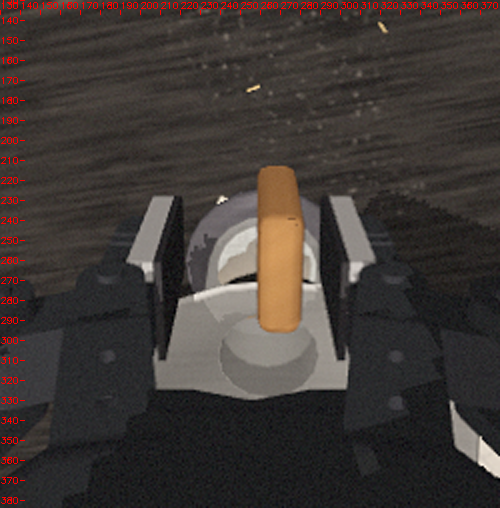

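The tool drifted 7 mm sideways: the tab at (270,270) is right of the pads' middle at (255,270). I correct before closing.

move_arm(
  motion=[
    [[0.1,0.25,0],[0,0,0],-0.2],
    [[0.05,0.15,0],[0,0,0],-0.2],
    [[0,0,0],[0,0,0],-0.2],
  ],
)

```text
time_s: 14.8
position: [0.4489, -0.1321, 0.1217]
tool_rot: [[-0.985, 0.171, 0.007], [0.171, 0.985, -0.008], [-0.008, -0.007, -1.0]]
ft_force: [0.7, -0.6, -0.3]
grip_width: 0.034
```

Run:
```python
from h import *
st(); w=take("wrist"); crop(w,130,130,380,384,2,"w15.png")
```

```text
14.8 [ 0.4489 -0.1321  0.1217] F [ 0.7212 -0.6292 -0.2584] w 0.034039993136654866
[[-0.9852  0.1712  0.0066]
 [ 0.1711  0.9852 -0.0078]
 [-0.0078 -0.0066 -0.9999]]
[ -30.8307   20.4711   97.1929   -0.2178   61.7845 -110.8751]
```

View pics/w15.png

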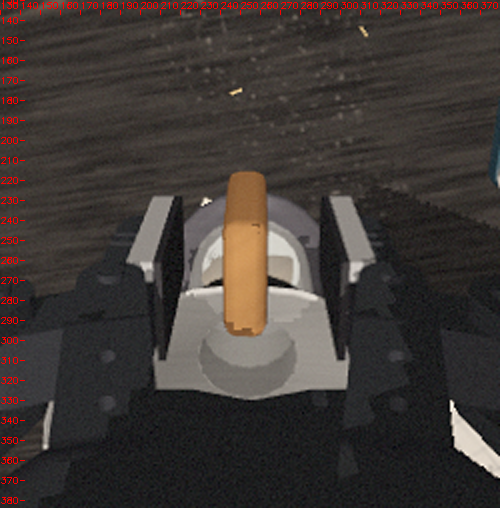

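Centred. I close.

move_arm(
  motion=[
    [[0,0,0.15],[0,0,0],-1],
    [[0,0,0],[0,0,0],-1],
    [[0,0,0],[0,0,0],-1],
    [[0,0,0],[0,0,0],-1],
  ],
  squeeze=60,
)

```text
time_s: 15.18
position: [0.4496, -0.1323, 0.1199]
tool_rot: [[-0.985, 0.17, 0.009], [0.17, 0.985, -0.01], [-0.011, -0.008, -1.0]]
ft_force: [-0.2, -0.4, -0.1]
grip_width: 0.0089
```

Run:
```python
from h import *
st(); w=take("wrist"); crop(w,130,130,380,384,2,"w16.png")
```

```text
15.1833 [ 0.4496 -0.1323  0.1199] F [-0.2361 -0.4438 -0.1111] w 0.008883686500665136
[[-0.9853  0.1705  0.0094]
 [ 0.1704  0.9853 -0.0095]
 [-0.0109 -0.0078 -0.9999]]
[ -30.8085   20.6117   97.3532   -0.2203   61.2915 -110.8915]
```

View pics/w16.png

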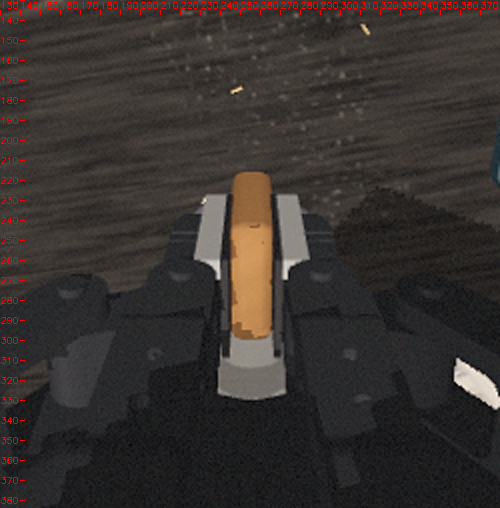

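Gripped at 9 mm. I lift the funnel straight up and carry it 0.108 m in -y.

move_arm(
  motion=[
    [[0,0,-0.3],[0,0,0],-1],
    [[0,0,-0.5],[0,0,0],-1],
    [[0,0,-0.6],[0,0,0],-1],
    [[0,0,-0.7],[0,0,0],-1],
    [[0,0,-0.5],[0,0,0],-1],
    [[-0.05,-0.3,-0.2],[0,0,0],-1],
    [[-0.1,-0.6,0],[0,0,0],-1],
    [[-0.15,-0.9,0],[0,0,0],-1],
    [[-0.15,-0.9,0],[0,0,0],-1],
    [[-0.15,-0.9,0],[0,0,0],-1],
    [[-0.15,-0.9,0],[0,0,0],-1],
    [[-0.1,-0.4,0],[0,0,0],-1],
  ],
)

```text
time_s: 16.23
position: [0.4469, -0.2382, 0.1786]
tool_rot: [[-0.986, 0.168, 0.004], [0.168, 0.986, -0.007], [-0.005, -0.007, -1.0]]
ft_force: [0.0, -0.2, -1.1]
grip_width: 0.0088
```

Run:
```python
from h import *
st(); w=take("wrist","w17.png"); s=take("side"); crop(s,210,160,320,310,4,"s17.png")
plan([.4496,-.244,.068],Rdown(171),7)
```

```text
16.2333 [ 0.4469 -0.2382  0.1786] F [ 0.0448 -0.1982 -1.1164] w 0.008769525619239358
[[-0.9857  0.1682  0.004 ]
 [ 0.1682  0.9857 -0.0074]
 [-0.0052 -0.0066 -1.    ]]
[ -41.3904   20.0143   86.5334   -0.1734   73.0006 -121.6581]
rot/row deg 0.12074664411331906 max shift 0.7898171934369739
[[-0.02,-0.04,0.79],[-0.000,0.000,-0.001],G],[[-0.02,-0.04,0.79],[-0.000,0.000,-0.001],G],[[-0.02,-0.04,0.79],[-0.000,0.000,-0.001],G],[[-0.02,-0.04,0.79],[-0.000,0.000,-0.001],G],[[-0.02,-0.04,0.79],[-0.000,0.000,-0.001],G],[[-0.03,-0.04,0.79],[-0.000,0.000,-0.001],G],[[-0.03,-0.04,0.79],[-0.000,0.000,-0.001],G]
```

View pics/s17.png

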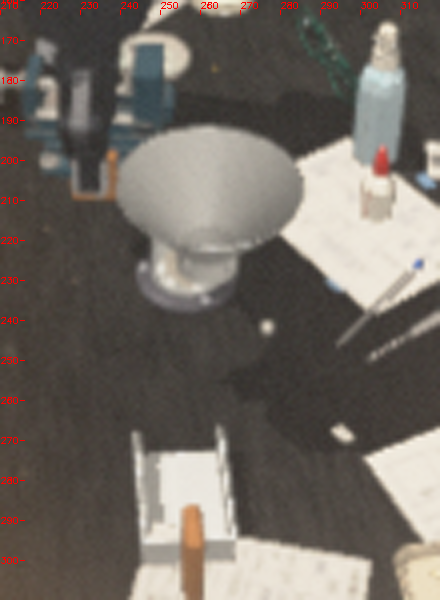

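View pics/w17.png

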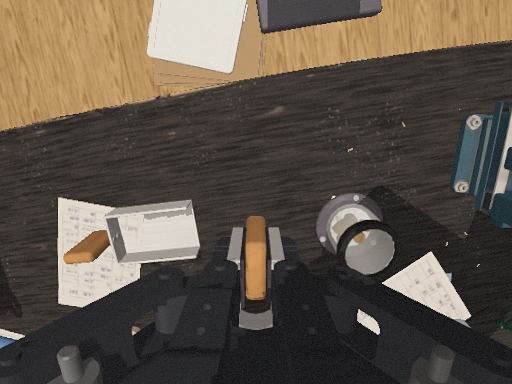

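The funnel is out, and the jar at wrist (360,235) is clear of it. Next I lower it.

move_arm(
  motion=[
    [[-0.05,0,0.6],[0,0,0],-1],
    [[-0.03,0,0.8],[0,0,0],-1],
    [[-0.03,0,0.8],[0,0,0],-1],
    [[-0.03,0,0.8],[0,0,0],-1],
    [[0,0,0.8],[0,0,0],-1],
    [[0,0,0.7],[0,0,0],-1],
    [[0,0,0.4],[0,0,0],-1],
    [[0,0,0.2],[0,0,0],-1],
  ],
)

```text
time_s: 17.0
position: [0.4499, -0.2332, 0.0724]
tool_rot: [[-0.986, 0.166, 0.004], [0.166, 0.986, -0.005], [-0.005, -0.004, -1.0]]
ft_force: [-0.3, -0.3, -0.3]
grip_width: 0.0089
```

Run:
```python
from h import *
st()
```

```text
17.0 [ 0.4499 -0.2332  0.0724] F [-0.2684 -0.2661 -0.2542] w 0.008902480071062634
[[-0.9861  0.1662  0.0039]
 [ 0.1662  0.9861 -0.0047]
 [-0.0046 -0.0039 -1.    ]]
[ -40.7737   27.831    94.6309   -0.0668   57.1947 -121.1712]
```

move_arm(
  motion=[
    [[0.05,-0.1,0.15],[0,0,0],-1],
    [[0,-0.1,0.15],[0,0,0],-1],
    [[0,0,0.1],[0,0,0],-1],
    [[0,0,0.08],[0,0,0],-1],
  ],
)

```text
time_s: 17.33
position: [0.4481, -0.2368, 0.0643]
tool_rot: [[-0.986, 0.165, 0.004], [0.165, 0.986, -0.006], [-0.005, -0.005, -1.0]]
ft_force: [-10.7, 3.9, 23.6]
grip_width: 0.0088
```

Run:
```python
from h import *
st(); s=take("side"); crop(s,210,160,320,310,4,"s18.png")
```

```text
17.3333 [ 0.4481 -0.2368  0.0643] F [-10.6869   3.8716  23.6247] w 0.008762829230201595
[[-0.9863  0.1649  0.0042]
 [ 0.1649  0.9863 -0.0057]
 [-0.0051 -0.0049 -1.    ]]
[ -41.2138   28.5301   95.143    -0.104    55.9306 -121.6647]
```

View pics/s18.png

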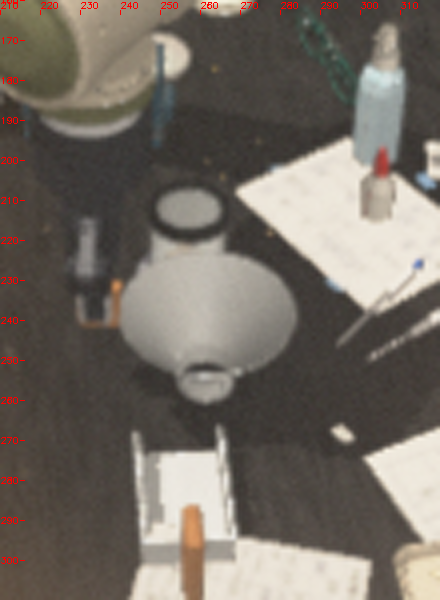

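Contact is firm at 24 N and the funnel stands on its spout at (261,255). I ease up a little and release.

move_arm(
  motion=[
    [[0,0,-0.04],[0,0,0],-1],
    [[0,0,0],[0,0,0],-0.3],
    [[0,0,0],[0,0,0],-0.2],
    [[0,0,0],[0,0,0],-0.2],
    [[0,0,-0.4],[0,0,0],-0.2],
    [[0,0,-1],[0,0,0],-0.2],
    [[0,0,-1],[0,0,0],0],
    [[0,0,-1],[0,0,0],0],
    [[0,0,-1],[0,0,0],0],
    [[0,0,-1],[0,0,0],0],
    [[0,0,-1],[0,0,0],0],
    [[0,0,-1],[0,0,0],0],
  ],
)

```text
time_s: 18.38
position: [0.4465, -0.2354, 0.2221]
tool_rot: [[-0.986, 0.166, 0.004], [0.166, 0.986, -0.005], [-0.004, -0.004, -1.0]]
ft_force: [0.4, -0.4, 0.2]
grip_width: 0.0425
```

Run:
```python
from h import *
st(); w=take("wrist","w19.png"); s=take("side"); crop(s,210,160,320,310,4,"s19.png"); t=take("top"); crop(t,230,150,390,240,5,"t19.png")
import pickle; pickle.dump((t,s,w),open("p19.pkl","wb"))
plan([.462,.148,.25],Rdown(120),24)
```

```text
18.3833 [ 0.4465 -0.2354  0.2221] F [ 0.4165 -0.4137  0.2331] w 0.0425318584444055
[[-0.9861  0.1659  0.0037]
 [ 0.1659  0.9861 -0.0045]
 [-0.0044 -0.0038 -1.    ]]
[ -41.2361   17.5541   82.4942   -0.055    79.621  -121.6788]
rot/row deg 2.1023376663009796 max shift 0.7935161329300793
[[0.10,0.79,-0.06],[-0.000,0.000,0.018],G],[[0.13,0.79,-0.06],[-0.000,0.000,0.018],G],[[0.16,0.78,-0.06],[-0.000,0.000,0.018],G],[[0.19,0.78,-0.06],[-0.000,0.000,0.018],G],[[0.22,0.77,-0.06],[-0.000,0.000,0.018],G],[[0.24,0.76,-0.06],[-0.000,0.000,0.018],G],[[0.27,0.75,-0.06],[-0.000,0.000,0.018],G],[[0.30,0.74,-0.06],[-0.000,0.000,0.018],G],[[0.33,0.73,-0.06],[-0.000,0.000,0.018],G],[[0.35,0.72,-0.06],[-0.000,0.000,0.018],G],[[0.38,0.70,-0.06],[-0.000,0.000,0.018],G],[[0.41,0.69,-0.06],[-0.000,0.000,0.018],G],[[0.43,0.67,-0.06],[-0.000,0.000,0.018],G],[[0.45,0.66,-0.06],[-0.000,0.000,0.018],G],[[0.48,0.64,-0.06],[-0.000,0.000,0.018],G],[[0.50,0.62,-0.06],[-0.000,0.000,0.018],G],[[0.52,0.60,-0.06],[-0.000,0.000,0.018],G],[[0.55,0.58,-0.06],[-0.000,0.000,0.018],G],[[0.57,0.56,-0.06],[-0.000,0.000,0.018],G],[[0.59,0.54,-0.06],[-0.000,0.000,0.018],G],[[0.61,0.52,-0.06],[-0.000,0.000,0.018],G],[[0.63,0.50,-0.06],[-0.000,0.000,0.018],G],[[0.64,0.48,-0.06],[-0.000,0.000,0.018],G],[[0.66,0.45,-0.06],[-0.000,0.000,0.018],G]
```

View pics/s19.png

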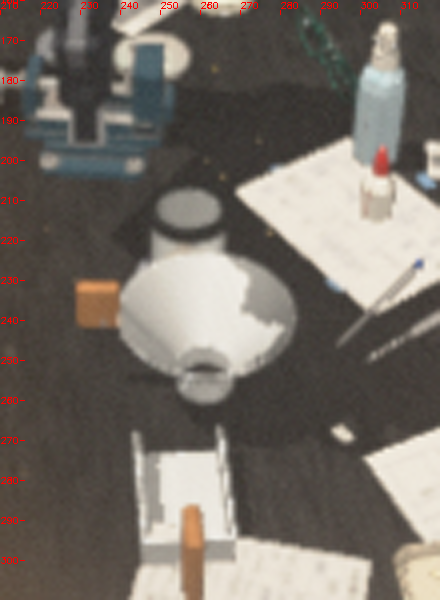

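View pics/w19.png

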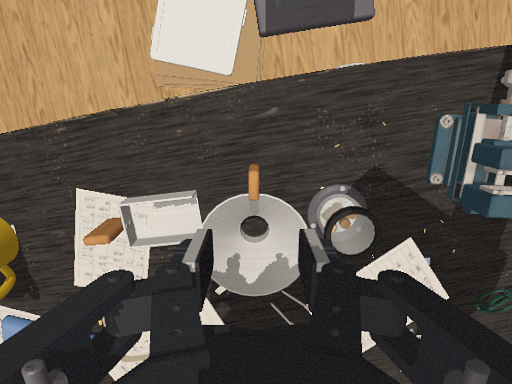

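View pics/t19.png

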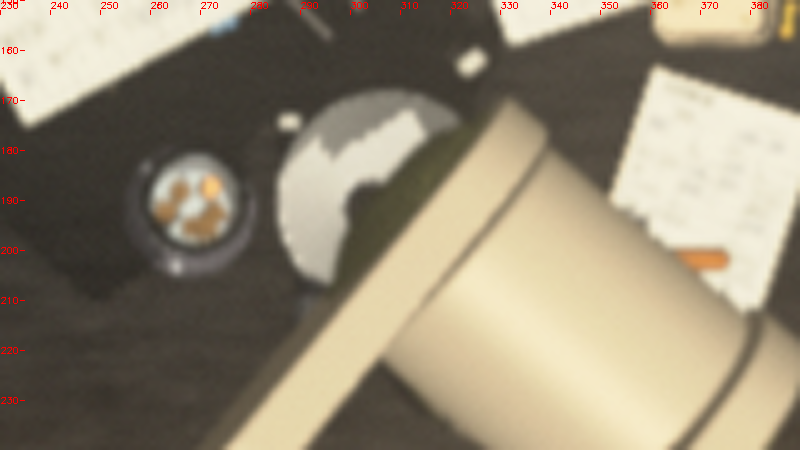

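The funnel stands alone at side (261,255) and wrist (253,230), tab at (253,180), clear of the jar at (343,228). The jar shows plugs inside, top view (268,190). Next I move towards the lid and take a picture on the way to measure the jar.

move_arm(
  motion=[
    [[0.1,0.9,-0.1],[0,0,0],0],
    [[0.12,1,-0.1],[0,0,0],0],
    [[0.12,1,-0.1],[0,0,0],0],
    [[0.12,1,-0.1],[0,0,0],0],
    [[0.12,1,-0.1],[0,0,0],0],
    [[0.12,1,-0.1],[0,0,0],0],
    [[0.12,1,-0.1],[0,0,0],0],
    [[0.12,1,-0.1],[0,0,0],0],
  ],
)

```text
time_s: 19.2
position: [0.4516, -0.072, 0.2307]
tool_rot: [[-0.985, 0.172, -0.007], [0.172, 0.985, 0.0], [0.007, -0.001, -1.0]]
ft_force: [0.3, -0.3, -0.1]
grip_width: 0.0424
```

Run:
```python
from h import *
st(); w=take("wrist","w20.png"); 
import pickle; pickle.dump(w,open("p20.pkl","wb"))
```

```text
19.2 [ 0.4516 -0.072   0.2307] F [ 0.3432 -0.3427 -0.0706] w 0.04236924460733137
[[-0.985   0.1724 -0.0068]
 [ 0.1724  0.985   0.0004]
 [ 0.0067 -0.0007 -1.    ]]
[ -23.8747   12.6823   87.9319   -0.1354   79.7506 -103.9209]
```

View pics/w20.png

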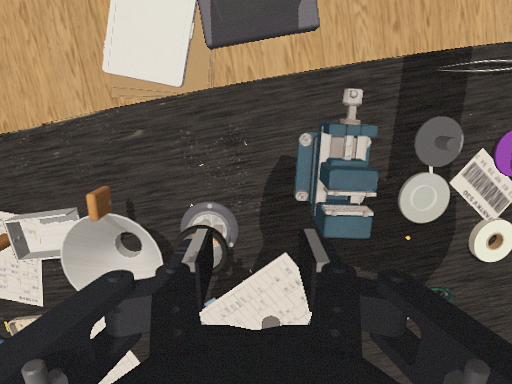

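The grey lid with its knob is at (438,140), the lens blank at (424,198) and the tape roll at (492,240). I continue.

move_arm(
  motion=[
    [[0.12,1,0],[0,0,0],0],
    [[0.12,1,0],[0,0,0],0],
    [[0.12,1,0],[0,0,0],0],
    [[0.12,1,0],[0,0,0],0],
    [[0.12,1,0],[0,0,0],0],
    [[0.12,1,0],[0,0,0],0],
    [[0.12,1,0],[0,0,0],0],
    [[0.12,1,0.1],[0,0,0],0],
    [[0.12,0.9,0.2],[0,0,0],0],
    [[0.12,0.7,0.2],[0,0,0],0],
    [[0,0.3,0.2],[0,0,0],0],
    [[0,0,0],[0,0,0],0],
  ],
)

```text
time_s: 20.25
position: [0.4562, 0.1405, 0.2072]
tool_rot: [[-0.985, 0.169, -0.027], [0.169, 0.986, 0.004], [0.027, -0.001, -1.0]]
ft_force: [-0.0, -0.1, 0.2]
grip_width: 0.0426
```

Run:
```python
from h import *
st(); w=take("wrist","w21.png"); t=take("top"); crop(w,150,130,400,300,3,"w21c.png"); crop(t,240,165,300,215,10,"t21.png")
import pickle; pickle.dump((w,t),open("p21.pkl","wb"))
```

```text
20.25 [0.4562 0.1405 0.2072] F [-0.0449 -0.1469  0.2283] w 0.042620868485494505
[[-0.9853  0.1686 -0.0271]
 [ 0.1685  0.9857  0.0041]
 [ 0.0274 -0.0005 -0.9996]]
[  2.6924  16.3777  86.9066   0.3146  78.2563 -77.6697]
```

View pics/w21.png

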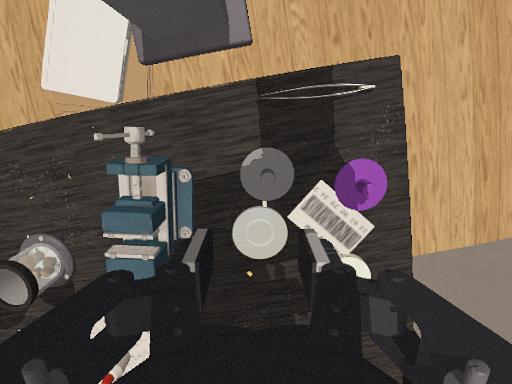

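View pics/t21.png

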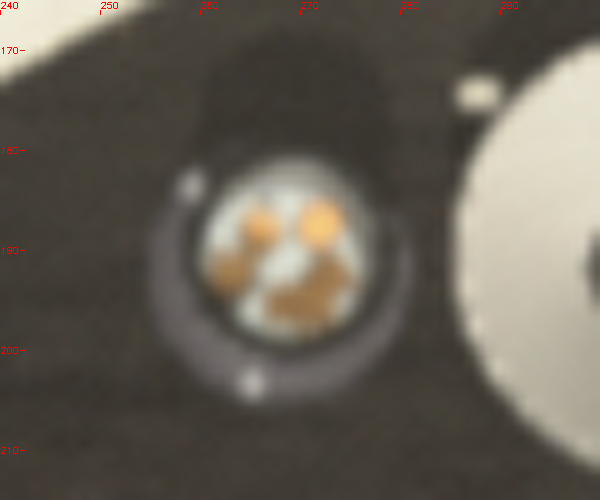

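The grey lid is at (267,174) with its knob, the purple one at (361,184), the lens blank at (260,232). All plugs appear to be in the jar.

Run:
```python
from h import *
import pickle
w,t=pickle.load(open("p21.pkl","rb")); crop(w,225,135,310,270,5,"w21d.png")
```

```text
(no output)
```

View pics/w21d.png

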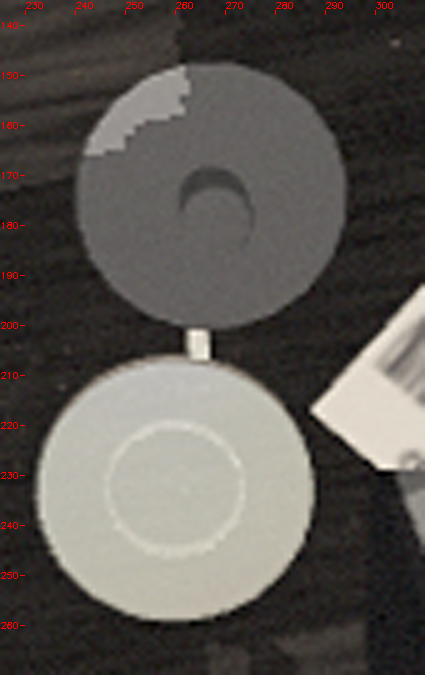

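Run:
```python
from h import *
import pickle
w,t=pickle.load(open("p21.pkl","rb")); t0,s0=pickle.load(open("init.pkl","rb"))
print("disc",onz(w,(267,174),.009),onz(t0,(161.3,215.2),.009)); print("knob top",onz(w,(267.8,179),.036),tri([(w,(267.8,179)),(s0,(226.3,164.6))]))
print("disc tri",tri([(w,(267,174)),(t0,(161.3,215.2))]))
print("knob T",[onz(t0,(x,y),.036) for x,y in((163,211.5),)])
plan([.459,.153,.10],Rdown(170.5),6)
```

```text
disc [0.45753257 0.15398107 0.009     ] [0.45941704 0.15412049 0.009     ]
knob top [0.45781595 0.15376705 0.036     ] (array([0.45680204, 0.15365638, 0.03372439]), [array([-0.3, -1.3]), array([ 0.4, -0.1])])
disc tri (array([0.45887234, 0.15447537, 0.00529102]), [array([0.5, 0.5]), array([0.2, 0.2])])
knob T [array([0.46894339, 0.14340973, 0.036     ])]
rot/row deg 0.25443729038976926 max shift 0.8997222370528888
[[-0.02,0.12,0.90],[-0.000,-0.002,-0.000],G],[[-0.02,0.12,0.90],[-0.000,-0.002,-0.000],G],[[-0.02,0.12,0.90],[-0.000,-0.002,-0.000],G],[[-0.01,0.12,0.90],[-0.000,-0.002,-0.000],G],[[-0.01,0.12,0.90],[-0.000,-0.002,-0.000],G],[[-0.01,0.12,0.90],[-0.000,-0.002,-0.000],G]
```

Lid centre (0.458, 0.154); knob top triangulates to about 0.034 m (text: 0.036).

move_arm(
  motion=[
    [[-0.02,0.14,0.9],[0,-0.002,0],0],
    [[-0.02,0.14,0.9],[0,-0.002,0],0],
    [[-0.02,0.12,0.9],[0,-0.002,0],0],
    [[-0.01,0.12,0.9],[0,-0.002,0],0],
    [[-0.01,0.12,0.9],[0,-0.002,0],0],
    [[-0.01,0.1,0.8],[0,-0.002,0],0],
    [[0,0,0],[0,0,0],0],
  ],
)

```text
time_s: 20.93
position: [0.4623, 0.1474, 0.1001]
tool_rot: [[-0.984, 0.178, 0.006], [0.178, 0.984, -0.002], [-0.007, -0.001, -1.0]]
ft_force: [-1.2, -1.1, -0.3]
grip_width: 0.0429
```

Run:
```python
from h import *
st(); w=take("wrist","w22.png"); crop(w,150,130,350,330,3,"w22c.png")
import pickle; pickle.dump(w,open("p22.pkl","wb"))
plan([.458,.154,.0155],Rdown(170.5),6)
```

```text
20.9333 [0.4623 0.1474 0.1001] F [-1.1524 -1.0509 -0.3357] w 0.042882409333922254
[[-0.9841  0.1776  0.0064]
 [ 0.1776  0.9841 -0.0019]
 [-0.0066 -0.0008 -1.    ]]
[  3.748   23.767   96.1115  -0.1549  59.7625 -75.9454]
rot/row deg 0.14601618764276308 max shift 0.7165279742373722
[[0.06,0.05,0.72],[-0.000,0.001,-0.001],G],[[0.06,0.05,0.72],[-0.000,0.001,-0.001],G],[[0.05,0.05,0.72],[-0.000,0.001,-0.001],G],[[0.05,0.05,0.72],[-0.000,0.001,-0.001],G],[[0.05,0.05,0.72],[-0.000,0.001,-0.001],G],[[0.05,0.05,0.72],[-0.000,0.001,-0.001],G]
```

View pics/w22c.png

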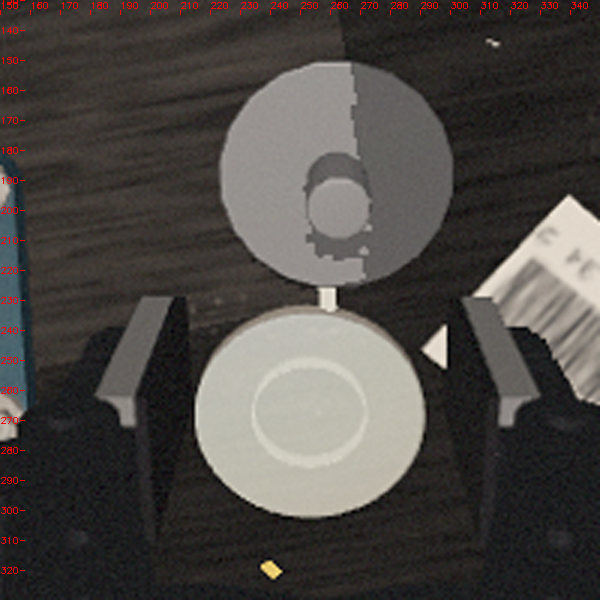

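Run:
```python
from h import *
import pickle
w=pickle.load(open("p22.pkl","rb")); w1,_=pickle.load(open("p21.pkl","rb"))
print(onz(w,(260.3,199),.036),onz(w,(260,188),.009), tri([(w,(260.3,199)),(w1,(267.8,179))]))
print("lens",onz(w,(253,266),.01))
```

```text
[0.45723725 0.15222212 0.036     ] [0.45657419 0.15252315 0.009     ] (array([0.45719675, 0.15301315, 0.03730697]), [array([1.1, 0.3]), array([-0.8, -0.2])])
lens [0.52221559 0.13499127 0.01      ]
```

move_arm(
  motion=[
    [[0.15,0.15,0.6],[0,0.002,0],0],
    [[0.12,0.12,0.7],[0,0.002,0],0],
    [[0.1,0.1,0.7],[0,0,0],0],
    [[0.05,0.05,0.7],[0,0,0],0],
    [[0,0.05,0.6],[0,0,0],0],
    [[0,0.05,0.4],[0,0,0],0],
    [[0,0,0.1],[0,0,0],0],
  ],
)

```text
time_s: 21.57
position: [0.4637, 0.1554, 0.0315]
tool_rot: [[-0.983, 0.183, 0.015], [0.183, 0.983, 0.0], [-0.015, 0.003, -1.0]]
ft_force: [0.8, -0.2, 0.8]
grip_width: 0.0428
```

Run:
```python
from h import *
st(); w=take("wrist","w23.png"); crop(w,150,130,350,330,3,"w23c.png")
plan([.457,.1525,.0155],Rdown(170.),2)
```

```text
21.5667 [0.4637 0.1554 0.0315] F [ 0.7603 -0.2067  0.7585] w 0.04281413702062217
[[-0.9831  0.1827  0.0148]
 [ 0.1827  0.9832  0.0002]
 [-0.0145  0.0029 -0.9999]]
[  4.6537  30.1826 100.1179  -0.0784  48.8532 -74.7656]
rot/row deg 0.5069327384674107 max shift 0.40234907238387657
[[0.16,-0.10,0.40],[0.001,0.004,-0.002],G],[[0.16,-0.10,0.40],[0.001,0.004,-0.002],G]
```

View pics/w23c.png

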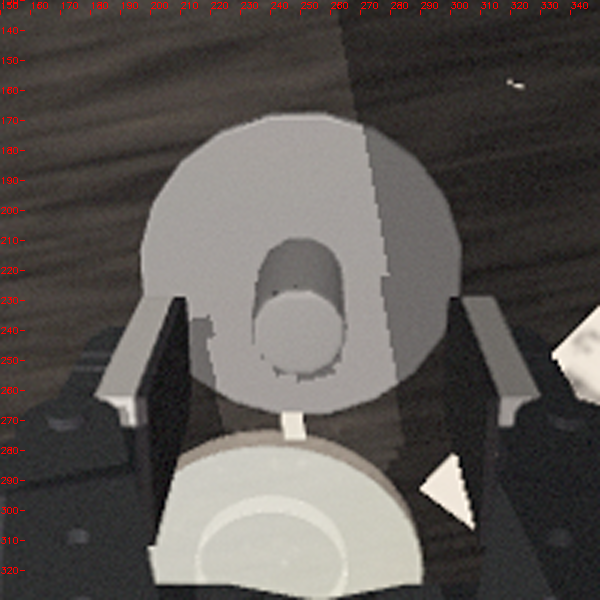

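move_arm(
  motion=[
    [[0.18,-0.08,0.3],[0,0.004,0],0],
    [[0.18,-0.08,0.3],[0,0.004,0],0],
    [[0.05,0,0.1],[0,0,0],0],
    [[0,0,0.05],[0,0,0],0],
  ],
)

```text
time_s: 21.95
position: [0.456, 0.153, 0.0177]
tool_rot: [[-0.983, 0.183, 0.001], [0.183, 0.983, 0.004], [-0.001, 0.004, -1.0]]
ft_force: [-0.0, -0.2, 0.4]
grip_width: 0.0425
```

Run:
```python
from h import *
st(); w=take("wrist","w24.png"); crop(w,150,130,350,330,3,"w24c.png")
import pickle; pickle.dump(w,open("p24.pkl","wb")); s=readout.observe(); print(w["eye"],(w["eye"]-s["position"])@np.array(s["tool_rot"]))
plan([.457,.1525,.0150],Rdown(170.),2)
```

```text
21.95 [0.456  0.153  0.0177] F [-0.0439 -0.155   0.4101] w 0.0425190474233416
[[-0.9831  0.1833  0.0012]
 [ 0.1833  0.983   0.0038]
 [-0.0005  0.004  -1.    ]]
[  4.2904  31.2496 101.5896   0.2923  47.0747 -75.3461]
[0.3893 0.1651 0.1591] [ 0.0679  0.0002 -0.1415]
rot/row deg 0.30201938447001586 max shift 0.06561987064396672
[[-0.03,-0.01,0.07],[0.001,0.000,-0.002],G],[[-0.03,-0.01,0.07],[0.001,0.000,-0.002],G]
```

View pics/w24c.png

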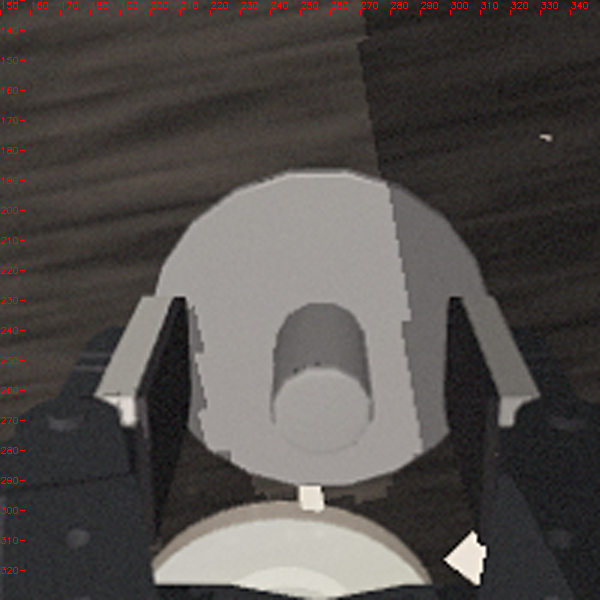

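Run:
```python
from h import *
import pickle
w=pickle.load(open("p24.pkl","rb")); print(onz(w,(257.3,266),.036),onz(w,(256.5,239.5),.009))
```

```text
[0.45659142 0.15406578 0.036     ] [0.45581763 0.15407097 0.009     ]
```

move_arm(
  motion=[
    [[0,0,0.12],[0.001,0,0],0],
    [[0,0,0.12],[0.001,0,0],0],
    [[0,0,0],[0,0,0],0],
  ],
)

```text
time_s: 22.25
position: [0.4564, 0.153, 0.0128]
tool_rot: [[-0.983, 0.183, 0.001], [0.183, 0.983, -0.001], [-0.001, -0.0, -1.0]]
ft_force: [-0.6, 0.6, -0.5]
grip_width: 0.0426
```

move_arm(
  motion=[
    [[0,0.02,0],[0,0,0],-1],
    [[0,0,0],[0,0,0],-1],
    [[0,0,0],[0,0,0],-1],
    [[0,0,0],[0,0,0],-1],
    [[0,0,-0.1],[0,0,0],-1],
  ],
  squeeze=80,
)

```text
time_s: 22.67
position: [0.4565, 0.1536, 0.015]
tool_rot: [[-0.983, 0.183, 0.001], [0.183, 0.983, -0.001], [-0.001, -0.001, -1.0]]
ft_force: [0.5, -0.1, -0.2]
grip_width: 0.0131
```

Run:
```python
from h import *
st(); w=take("wrist"); crop(w,150,130,350,330,3,"w25c.png")
```

```text
22.6667 [0.4565 0.1536 0.015 ] F [ 0.4822 -0.0836 -0.2464] w 0.013075344264267989
[[-0.9832  0.1827  0.0012]
 [ 0.1827  0.9832 -0.0009]
 [-0.0013 -0.0006 -1.    ]]
[  4.512   31.594  101.5592  -0.0746  46.7839 -74.9096]
```

View pics/w25c.png

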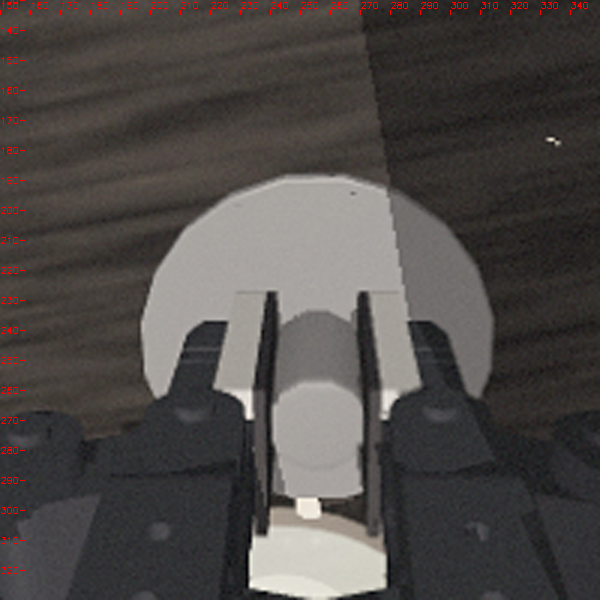

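The pads hold the knob. I lift and check, and meanwhile fit the jar's axis from several views.

move_arm(
  motion=[
    [[0,0,-0.3],[0,0,0],-1],
    [[0,0,-0.8],[0,0,0],-1],
    [[0,0,-1],[0,0,0],-1],
    [[0,0,-1],[0,0,0],-1],
    [[0,0,-1],[0,0,0],-1],
    [[0,0,-1],[0,0,0],-1],
    [[0,0,-1],[0,0,0],-1],
    [[0,0,-1],[0,0,0],-1],
    [[0,0,-1],[0,0,0],-1],
    [[0,0,-0.6],[0,0,0],-1],
  ],
)

```text
time_s: 23.55
position: [0.454, 0.1536, 0.1991]
tool_rot: [[-0.983, 0.183, -0.004], [0.183, 0.983, -0.001], [0.004, -0.002, -1.0]]
ft_force: [-0.3, -0.2, -1.0]
grip_width: 0.0134
```

Run:
```python
from h import *
import pickle
st(); w=take("wrist","w26.png"); s=take("side"); t=take("top")
pickle.dump((w,s,t),open("p26.pkl","wb"))
crop(s,225,180,285,245,9,"s26.png"); crop(t,245,170,290,210,13,"t26.png")
w19=pickle.load(open("p19.pkl","rb"))[2]; crop(w19,295,170,390,265,6,"w19c.png")
```

```text
23.55 [0.454  0.1536 0.1991] F [-0.2839 -0.1835 -0.9689] w 0.013350595561725439
[[-0.9831  0.1829 -0.0039]
 [ 0.1829  0.9831 -0.001 ]
 [ 0.0036 -0.0017 -1.    ]]
[  4.5233  16.4859  88.1879  -0.0426  75.5522 -74.9285]
```

View pics/w26.png

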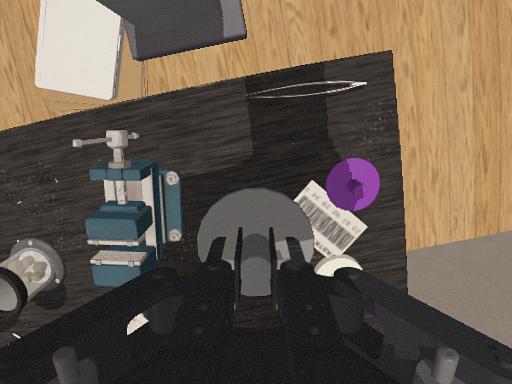

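View pics/s26.png

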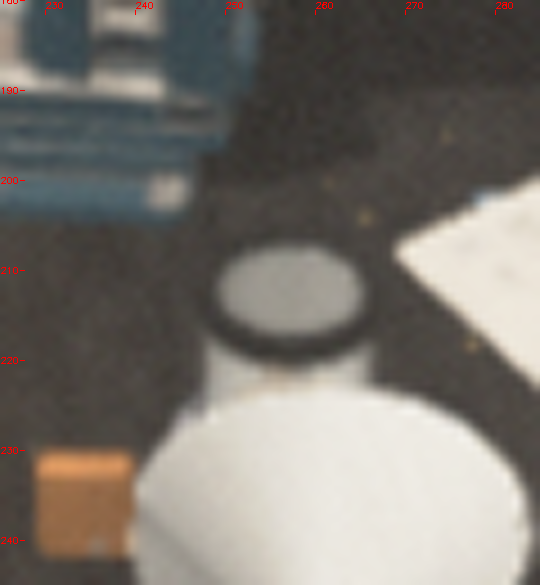

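View pics/t26.png

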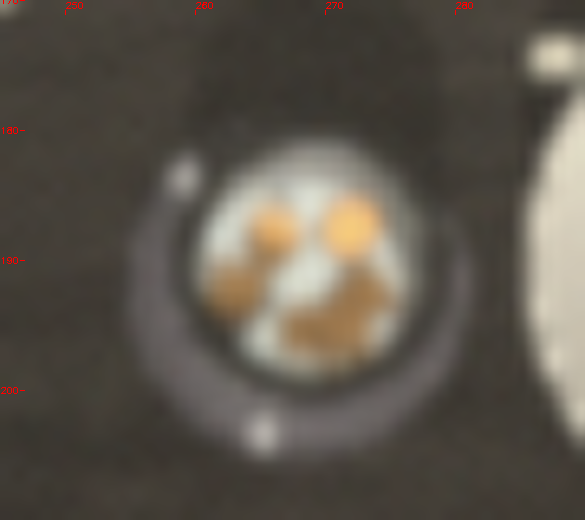

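View pics/w19c.png

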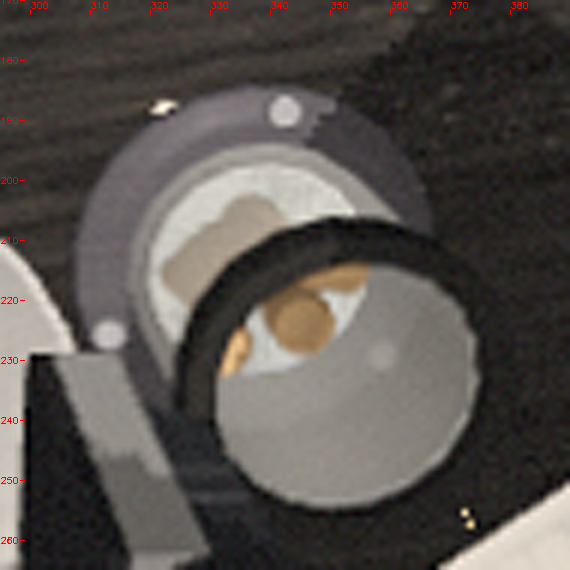

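The lid is held level, a grey disc at wrist (255,240), with the lens blank undisturbed. Next I locate the jar mouth from the three views.

Run:
```python
from h import *
import pickle
w,s,t=pickle.load(open("p26.pkl","rb")); w19=pickle.load(open("p19.pkl","rb"))[2]
# fit circle centre via edge pts: inner collar r=23.5 z=.073
a=np.linspace(0,2*np.pi,73)
def ext(d,c,r,z):
    p=proj(d,np.c_[c[0]+r*np.cos(a),c[1]+r*np.sin(a),np.full(73,z)]); return np.r_[p.min(0),p.max(0)]
def fit(n,d,obs,r,z):
    R=least_squares(lambda c:ext(d,c,r,z)-obs,[.52,-.145]); print(n,R.x,R.fun.round(1))
fit("side inner",s,[249,206.8,265.3,217.2],.0235,.073)
fit("w19 inner",w19,[330.3,213.8,374.3,254.3],.0235,.073)
fit("top foot",t,[254.6,179,280.9,205],.038,.006)
print("top foot LR",onz(t,(254.6,192),.006),onz(t,(280.9,192),.006),onz(t,(267.7,205),.006))
fit("top collar outer",t,[257.5,179.5,279,200.7],.0295,.073)
```

```text
side inner [ 0.52239454 -0.15259675] [-0.1 -0.2  0.1  0.2]
w19 inner [ 0.52031859 -0.1466597 ] [-0.6 -0.8  0.6  0.9]
top foot [ 0.52235611 -0.14693385] [-0.1 -0.3  0.1  0.3]
top foot LR [ 0.52259639 -0.10934071  0.006     ] [ 0.52186375 -0.18451797  0.006     ] [ 0.48510131 -0.14622701  0.006     ]
top collar outer [ 0.52205526 -0.14461722] [-0.3 -0.4  0.3  0.4]
```

Run:
```python
from h import *
import pickle
w,s,t=pickle.load(open("p26.pkl","rb")); crop(w,185,175,325,300,5,"w26c.png")
a=np.linspace(0,2*np.pi,361); p=np.array([.454,.1536,.1991]); z=p[2]-.006
def ext(c):
    q=proj(w,np.c_[c[0]+.031*np.cos(a),c[1]+.031*np.sin(a),np.full(361,z)]); return np.array([q[:,0].min(),q[:,0].max(),q[:,1].min()])
R=least_squares(lambda c:ext(c)-[197.3,313.5,187.8],[.454,.153]);print(R.x,R.fun)
plan([.5215,-.146,.19],Rdown(169.5),17)
```

```text
[0.45562323 0.15367386] [-1.0203377   1.01940031  0.10906925]
rot/row deg 0.01687437722994592 max shift 0.8300726889291763
[[-0.36,-0.83,0.02],[-0.000,-0.000,-0.000],G],[[-0.36,-0.83,0.02],[-0.000,-0.000,-0.000],G],[[-0.36,-0.83,0.02],[-0.000,-0.000,-0.000],G],[[-0.36,-0.83,0.02],[-0.000,-0.000,-0.000],G],[[-0.36,-0.83,0.02],[-0.000,-0.000,-0.000],G],[[-0.36,-0.83,0.02],[-0.000,-0.000,-0.000],G],[[-0.36,-0.83,0.02],[-0.000,-0.000,-0.000],G],[[-0.36,-0.83,0.02],[-0.000,-0.000,-0.000],G],[[-0.36,-0.83,0.02],[-0.000,-0.000,-0.000],G],[[-0.36,-0.83,0.02],[-0.000,-0.000,-0.000],G],[[-0.36,-0.83,0.02],[-0.000,-0.000,-0.000],G],[[-0.36,-0.83,0.02],[-0.000,-0.000,-0.000],G],[[-0.36,-0.83,0.02],[-0.000,-0.000,-0.000],G],[[-0.36,-0.83,0.02],[-0.000,-0.000,-0.000],G],[[-0.36,-0.83,0.02],[-0.000,-0.000,-0.000],G],[[-0.36,-0.83,0.02],[-0.000,-0.000,-0.000],G],[[-0.36,-0.83,0.02],[-0.000,-0.000,-0.000],G]
```

View pics/w26c.png

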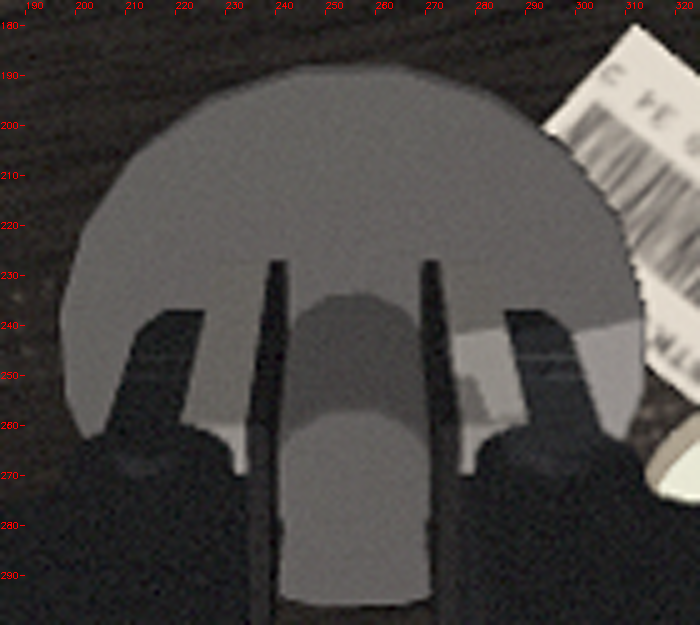

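The lid centre is within about 1.5 mm of the TCP. I carry it over the vice to the jar.

move_arm(
  motion=[
    [[-0.2,-0.5,0],[0,0,0],-1],
    [[-0.38,-0.9,0],[0,0,0],-1],
    [[-0.38,-0.9,0],[0,0,0],-1],
    [[-0.38,-0.9,0],[0,0,0],-1],
    [[-0.38,-0.9,0],[0,0,0],-1],
    [[-0.38,-0.9,0],[0,0,0],-1],
    [[-0.38,-0.9,0],[0,0,0],-1],
    [[-0.38,-0.9,0],[0,0,0],-1],
    [[-0.38,-0.9,0],[0,0,0],-1],
    [[-0.38,-0.9,0],[0,0,0],-1],
    [[-0.38,-0.9,0],[0,0,0],-1],
    [[-0.38,-0.9,0],[0,0,0],-1],
  ],
)

```text
time_s: 24.7
position: [0.4962, -0.081, 0.1814]
tool_rot: [[-0.983, 0.179, -0.034], [0.179, 0.984, 0.004], [0.034, -0.002, -0.999]]
ft_force: [0.4, 0.8, -1.3]
grip_width: 0.0131
```

Run:
```python
from h import *
st(); plan([.5215,-.146,.14],Rdown(169.5),7)
```

```text
24.7 [ 0.4962 -0.081   0.1814] F [ 0.3676  0.7916 -1.2908] w 0.01311425764272221
[[-0.9833  0.1788 -0.0336]
 [ 0.1787  0.9839  0.0037]
 [ 0.0337 -0.0024 -0.9994]]
[ -22.5026   20.5119   85.2526   -0.5566   76.0959 -102.0603]
rot/row deg 0.27813320133526703 max shift 0.42371048709570147
[[-0.27,-0.42,0.29],[-0.000,-0.002,0.000],G],[[-0.27,-0.42,0.29],[-0.000,-0.002,0.000],G],[[-0.27,-0.42,0.29],[-0.000,-0.002,0.000],G],[[-0.27,-0.42,0.29],[-0.000,-0.002,0.000],G],[[-0.27,-0.42,0.29],[-0.000,-0.002,0.000],G],[[-0.26,-0.42,0.29],[-0.000,-0.002,0.000],G],[[-0.26,-0.42,0.29],[-0.000,-0.002,0.000],G]
```

move_arm(
  motion=[
    [[-0.28,-0.5,0.15],[0,-0.003,0],-1],
    [[-0.28,-0.5,0.2],[0,-0.003,0],-1],
    [[-0.28,-0.5,0.3],[0,-0.003,0],-1],
    [[-0.27,-0.45,0.3],[0,-0.003,0],-1],
    [[-0.27,-0.4,0.3],[0,-0.002,0],-1],
    [[-0.25,-0.25,0.2],[0,-0.001,0],-1],
    [[-0.1,-0.05,0.1],[0,0,0],-1],
    [[0,0,0],[0,0,0],-1],
  ],
)

```text
time_s: 25.37
position: [0.5201, -0.1471, 0.1411]
tool_rot: [[-0.983, 0.182, -0.008], [0.182, 0.983, 0.001], [0.008, -0.0, -1.0]]
ft_force: [0.3, -0.0, 0.2]
grip_width: 0.0129
```

Run:
```python
from h import *
import pickle
st(); plan([.5215,-.146,.098],Rdown(169.5),3); w=take("wrist"); s=take("side"); pickle.dump((w,s),open("p28.pkl","wb")); crop(w,150,120,370,320,3,"w28.png"); crop(s,225,165,285,230,9,"s28.png")
```

```text
25.3667 [ 0.5201 -0.1471  0.1411] F [ 0.3382 -0.0043  0.1981] w 0.012945047722546196
[[-0.9832  0.1821 -0.008 ]
 [ 0.1821  0.9833  0.0014]
 [ 0.0081 -0.     -1.    ]]
[ -28.2825   25.8275   83.8257   -0.1528   70.7892 -107.7391]
rot/row deg 0.155093762133097 max shift 0.7178555463261503
[[-0.03,0.02,0.72],[-0.000,-0.001,0.000],G],[[-0.02,0.02,0.72],[-0.000,-0.001,0.000],G],[[-0.02,0.02,0.72],[-0.000,-0.001,0.000],G]
```

View pics/w28.png

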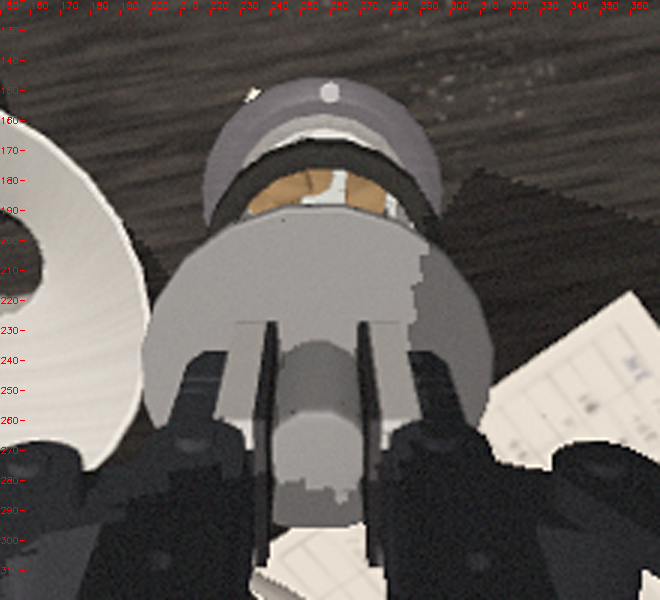

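View pics/s28.png

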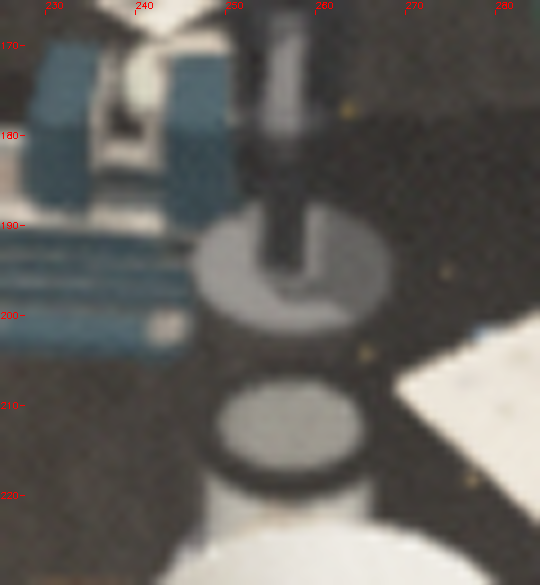

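Run:
```python
from h import *
import pickle
w,s=pickle.load(open("p28.pkl","rb"))
a=np.linspace(0,2*np.pi,361)
def fit(n,d,obs,r,z,free=False):
    m=[i for i in range(4) if obs[i] is not None]; o=np.array([obs[i] for i in m])
    def f(c):
        q=proj(d,np.c_[c[0]+r*np.cos(a),c[1]+r*np.sin(a),np.full(361,c[2] if free else z)]); return np.r_[q.min(0),q.max(0)][m]-o
    R=least_squares(f,[.52,-.145]+([z] if free else [])); print(n,R.x,R.fun.round(1))
fit("foot w",w,[217.5,145.7,296.3,None],.038,.008)
fit("collar outer top w",w,[219.5,166,294.5,None],.0295,.073)
fit("lid w",w,[194.8,188.3,313.6,None],.031,.1351); fit("lid w freez",w,[194.8,188.3,313.6,None],.031,.1351,True)
fit("lid s",s,[246.3,187.2,268,202],.031,.1351,True)
fit("lid s",s,[246.3,187.2,268,202],.031,.135)
fit("collar s",s,[249,207,265.2,217.2],.0235,.073)
```

```text
foot w [ 0.52230922 -0.14563829] [-1.8  0.1  1.8]
collar outer top w [ 0.5206739  -0.14563179] [-3.6  0.2  3.6]
lid w [ 0.52181392 -0.14770475] [ 0.3 -0.  -0.3]
lid w freez [ 0.5216448  -0.14767111  0.13583994] [-0.  0.  0.]
lid s [ 0.52238841 -0.14491653  0.13080517] [-0.3  0.5  0.3 -0.4]
lid s [ 0.52161662 -0.1500816 ] [-0.3  0.4  0.3 -0.4]
collar s [ 0.5221995  -0.15299074] [-0.1 -0.3  0.1  0.3]
```

Lid and jar axes agree within about 2 mm (wrist dy -2 mm, side dy +3 mm). I nudge +1 mm in y and lower.

move_arm(
  motion=[
    [[0,0.05,0.5],[0,-0.002,0],-1],
    [[0,0.03,0.7],[0,-0.002,0],-1],
    [[0,0.02,0.7],[0,0,0],-1],
    [[0,0,0.4],[0,0,0],-1],
    [[0,0,0.1],[0,0,0],-1],
    [[0,0,0],[0,0,0],-1],
  ],
)

```text
time_s: 25.97
position: [0.5215, -0.1424, 0.0951]
tool_rot: [[-0.984, 0.178, 0.007], [0.178, 0.984, -0.003], [-0.007, -0.002, -1.0]]
ft_force: [-0.6, -0.8, -0.2]
grip_width: 0.0134
```

Run:
```python
from h import *
st(); plan([.5207,-.146,.088],Rdown(169.5),2); s=take("side"); crop(s,225,165,285,230,9,"s29.png")
```

```text
25.9667 [ 0.5215 -0.1424  0.0951] F [-0.5794 -0.813  -0.2025] w 0.013430760096243747
[[-0.9841  0.1777  0.0065]
 [ 0.1776  0.9841 -0.003 ]
 [-0.0069 -0.0018 -1.    ]]
[ -27.833    28.6842   87.8057    0.0267   63.1014 -107.6116]
rot/row deg 0.24429117100510242 max shift 0.1785285080229535
[[0.01,-0.09,0.18],[-0.000,0.002,0.001],G],[[0.00,-0.09,0.18],[-0.000,0.002,0.001],G]
```

View pics/s29.png

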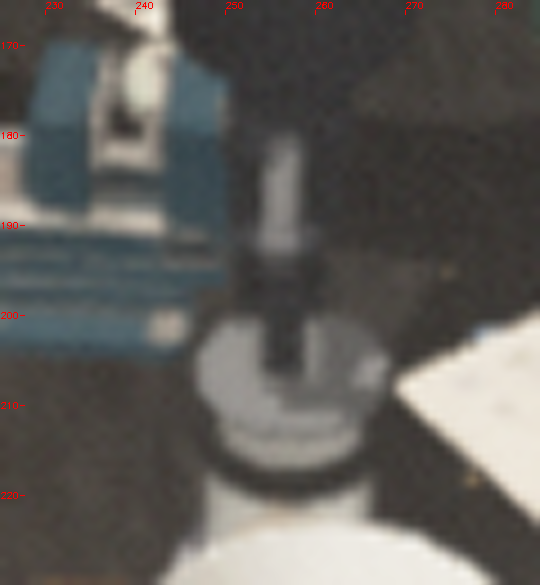

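Overshot in y to -0.142. I correct to about -0.146 before lowering on.

move_arm(
  motion=[
    [[0,-0.12,0],[0,0.002,0],-1],
    [[0,-0.06,0],[0,0.001,0],-1],
    [[0,0,0],[0,0,0],-1],
  ],
)

```text
time_s: 26.27
position: [0.5217, -0.1465, 0.0973]
tool_rot: [[-0.984, 0.177, 0.003], [0.177, 0.984, -0.003], [-0.003, -0.003, -1.0]]
ft_force: [-0.3, -0.5, -0.4]
grip_width: 0.0133
```

Run:
```python
from h import *
import pickle
st(); w=take("wrist"); s=take("side"); pickle.dump((w,s),open("p30.pkl","wb")); crop(w,150,120,370,320,3,"w30.png"); crop(s,225,165,285,230,9,"s30.png")
```

```text
26.2667 [ 0.5217 -0.1465  0.0973] F [-0.2616 -0.471  -0.3705] w 0.01325734396718823
[[-0.9842  0.1773  0.0028]
 [ 0.1773  0.9842 -0.0034]
 [-0.0033 -0.0028 -1.    ]]
[ -28.1632   28.7075   87.3033   -0.1065   63.7571 -107.9051]
```

View pics/w30.png

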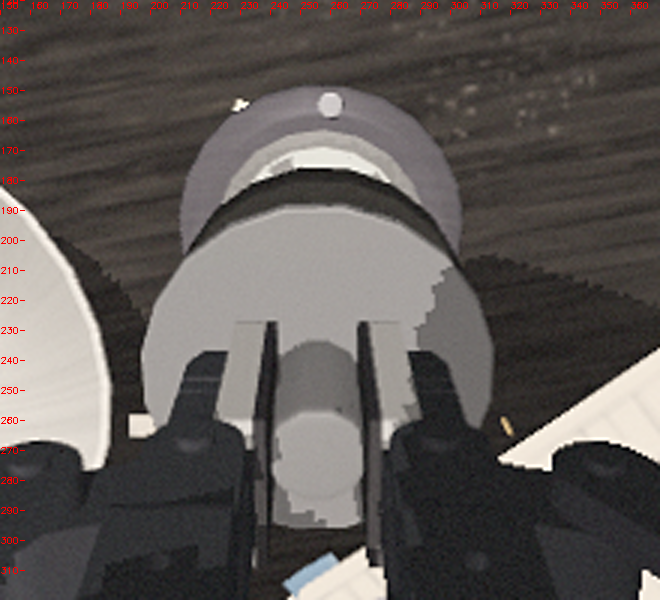

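View pics/s30.png

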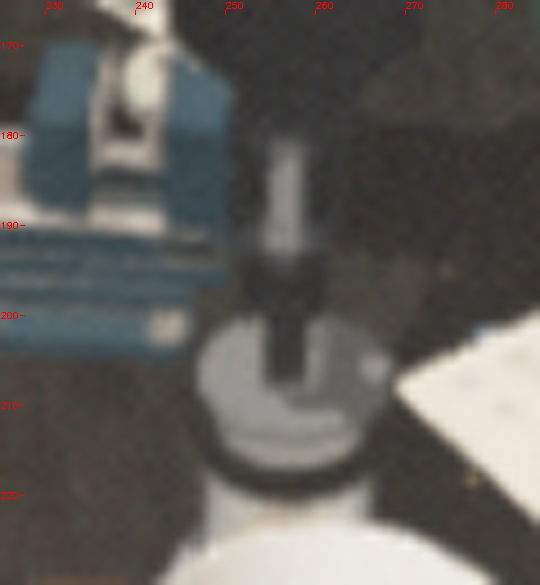

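Run:
```python
from h import *
import pickle
w,s=pickle.load(open("p30.pkl","rb"))
a=np.linspace(0,2*np.pi,361)
def fit(n,d,obs,r,z,free=False):
    m=[i for i in range(4) if obs[i] is not None]; o=np.array([obs[i] for i in m])
    def f(c):
        q=proj(d,np.c_[c[0]+r*np.cos(a),c[1]+r*np.sin(a),np.full(361,c[2] if free else z)]); return np.r_[q.min(0),q.max(0)][m]-o
    R=least_squares(f,[.52,-.145]+([z] if free else [])); print(n,R.x,R.fun.round(1))
fit("foot w",w,[207.5,147.8,301.3,None],.038,.008)
fit("collar bottom-outer w, top edge",w,[None,175.8,None,None],.0295,.073)
fit("lid w",w,[194.8,188.3,313.6,None],.031,.0973-.006)
fit("lid s",s,[246.5,199.5,268,None],.031,.0913)
```

```text
foot w [ 0.5212321  -0.14701414] [-1.7  0.1  1.7]
collar bottom-outer w, top edge [ 0.52000064 -0.14500012] [-0.]
lid w [ 0.5234365  -0.14708505] [ 0.3 -0.  -0.3]
lid s [ 0.5227138  -0.14991831] [-0.2 -0.   0.2]
```

Y is aligned; x may be about 1-2 mm too far. I shift -1 mm and lower in guarded steps.

move_arm(
  motion=[
    [[0.06,0,0.2],[0,0,0],-1],
    [[0,0,0.2],[0,0,0],-1],
    [[0,0,0.15],[0,0,0],-1],
    [[0,0,0.1],[0,0,0],-1],
  ],
)

```text
time_s: 26.7
position: [0.5205, -0.1463, 0.0836]
tool_rot: [[-0.984, 0.177, 0.004], [0.177, 0.984, -0.004], [-0.005, -0.003, -1.0]]
ft_force: [0.9, 0.2, -1.0]
grip_width: 0.0133
```

Run:
```python
from h import *
st()
```

```text
26.7 [ 0.5205 -0.1463  0.0836] F [ 0.8647  0.1833 -0.9875] w 0.013324838193597057
[[-0.9841  0.1774  0.0039]
 [ 0.1774  0.9841 -0.0038]
 [-0.0045 -0.0031 -1.    ]]
[ -28.2059   29.6173   88.4507   -0.1      61.6308 -107.9379]
```

The boss is inside the collar with no contact force. Next I press down.

move_arm(
  motion=[
    [[0,0,0.12],[0,0,0],-1],
    [[0,0,0.12],[0,0,0],-1],
    [[0,0,0.12],[0,0,0],-1],
  ],
)

```text
time_s: 26.95
position: [0.5206, -0.1463, 0.0761]
tool_rot: [[-0.984, 0.177, 0.004], [0.177, 0.984, -0.004], [-0.005, -0.003, -1.0]]
ft_force: [-1.3, 0.1, 5.1]
grip_width: 0.0133
```

Run:
```python
from h import *
st()
```

```text
26.95 [ 0.5206 -0.1463  0.0761] F [-1.2616  0.1018  5.0775] w 0.013284310693881375
[[-0.9841  0.1775  0.0041]
 [ 0.1774  0.9841 -0.0038]
 [-0.0047 -0.003  -1.    ]]
[ -28.2054   30.2048   88.9084   -0.0934   60.5745 -107.938 ]
```

move_arm(
  motion=[
    [[0,0,0.08],[0,0,0],-1],
    [[0,0,0.08],[0,0,0],-1],
  ],
)

```text
time_s: 27.12
position: [0.5207, -0.1464, 0.0759]
tool_rot: [[-0.984, 0.177, 0.006], [0.177, 0.984, -0.005], [-0.006, -0.004, -1.0]]
ft_force: [-7.2, 2.9, 21.8]
grip_width: 0.0133
```

Run:
```python
from h import *
st(); w=take("wrist"); crop(w,150,120,370,320,3,"w31.png"); s=take("side"); crop(s,225,165,285,230,9,"s31.png")
```

```text
27.1167 [ 0.5207 -0.1464  0.0759] F [-7.1941  2.9224 21.7596] w 0.01333224615953629
[[-0.9842  0.1771  0.0056]
 [ 0.1771  0.9842 -0.0051]
 [-0.0064 -0.004  -1.    ]]
[ -28.1968   30.1917   88.9805   -0.1211   60.4064 -107.9349]
```

View pics/w31.png

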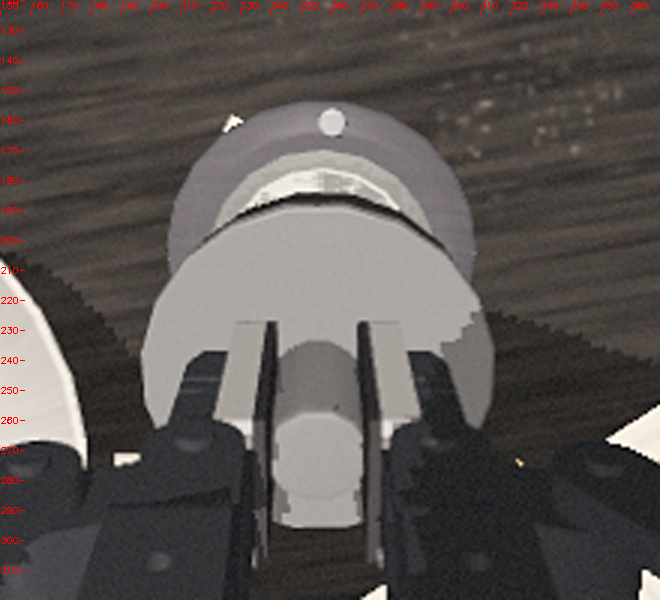

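View pics/s31.png

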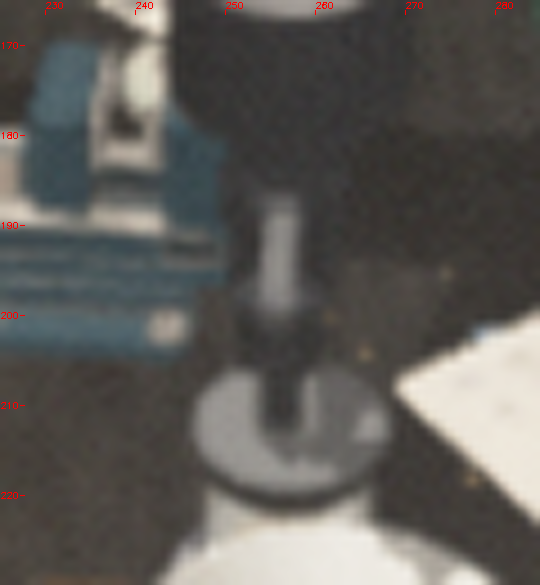

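Force rose to 22 N with no further motion, so the stop is reached; the lid covers the collar level. I ease off and release.

move_arm(
  motion=[
    [[0,0,-0.02],[0,0,0],-1],
    [[0,0,0],[0,0,0],-0.3],
    [[0,0,0],[0,0,0],-0.2],
    [[0,0,0],[0,0,0],-0.1],
    [[0,0,-0.3],[0,0,0],-0.1],
    [[0,0,-1],[0,0,0],-0.1],
    [[0,0,-1],[0,0,0],0],
    [[0,0,-1],[0,0,0],0],
    [[0,0,-1],[0,0,0],0],
    [[0,0,-1],[0,0,0],0],
    [[0.5,0,-0.5],[0,0,0],0],
    [[0.5,0,0],[0,0,0],0],
  ],
)

```text
time_s: 28.22
position: [0.5004, -0.1422, 0.1975]
tool_rot: [[-0.984, 0.177, 0.003], [0.177, 0.984, -0.004], [-0.004, -0.003, -1.0]]
ft_force: [0.1, -0.4, 0.9]
grip_width: 0.0425
```

Run:
```python
from h import *
import pickle
st(); w=take("wrist","w32.png"); s=take("side"); t=take("top"); pickle.dump((w,s,t),open("p32.pkl","wb")); crop(s,225,185,285,245,9,"s32.png"); crop(t,240,165,300,215,10,"t32.png")
```

```text
28.2167 [ 0.5004 -0.1422  0.1975] F [ 0.1449 -0.4265  0.873 ] w 0.04254975399354468
[[-0.9843  0.1768  0.0031]
 [ 0.1767  0.9842 -0.0038]
 [-0.0037 -0.0032 -1.    ]]
[ -28.8673   20.3443   82.5511   -0.1078   76.8453 -108.6626]
```

View pics/w32.png

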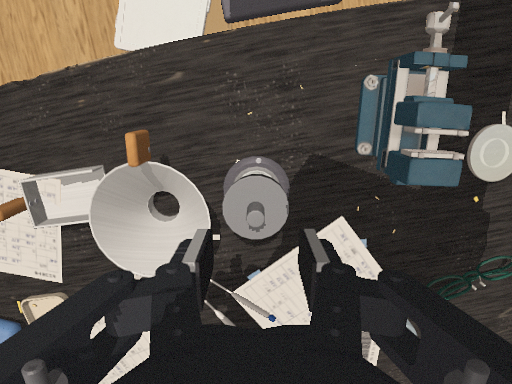

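View pics/s32.png

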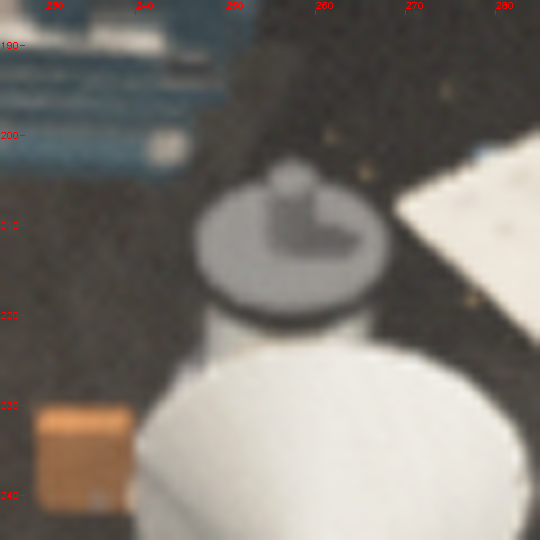

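The lid sits on the jar at wrist (255,205) and side (257,212), looking level. I check its height and centring numerically.

Run:
```python
from h import *
import pickle
w,s,t=pickle.load(open("p32.pkl","rb")); crop(w,210,145,300,250,6,"w32c.png")
a=np.linspace(0,2*np.pi,361)
def fit(views,r,n):
    def f(c):
        o=[]
        for d,ob in views:
            q=proj(d,np.c_[c[0]+r*np.cos(a),c[1]+r*np.sin(a),np.full(361,c[2])]); o.append((np.r_[q.min(0),q.max(0)]-ob))
        return np.concatenate(o)
    R=least_squares(f,[.52,-.145,.07]); print(n,R.x,R.fun.round(1))
fit([(w,[222.5,173.5,288.8,238.5])],.031,"w")
fit([(s,[246.4,204.5,268,219.8])],.031,"s")
fit([(w,[222.5,173.5,288.8,238.5]),(s,[246.4,204.5,268,219.8])],.031,"both")
p=proj(t,[[.522,-.146,.072]]);print(p)
```

```text
w [ 0.52107569 -0.14559068  0.06980719] [-0.5  0.5  0.5 -0.5]
s [ 0.52008187 -0.16894352  0.08705673] [-0.2  0.4  0.2 -0.4]
both [ 0.52207929 -0.1457906   0.06709789] [-0.2  1.   0.1 -0.7 -0.5  0.5 -0.6 -0.7]
[[268.75154136 190.11603533]]
```

View pics/w32c.png

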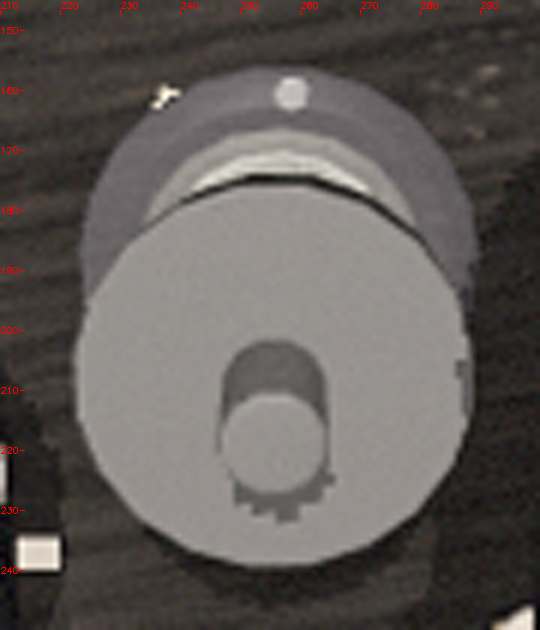

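View pics/t32.png

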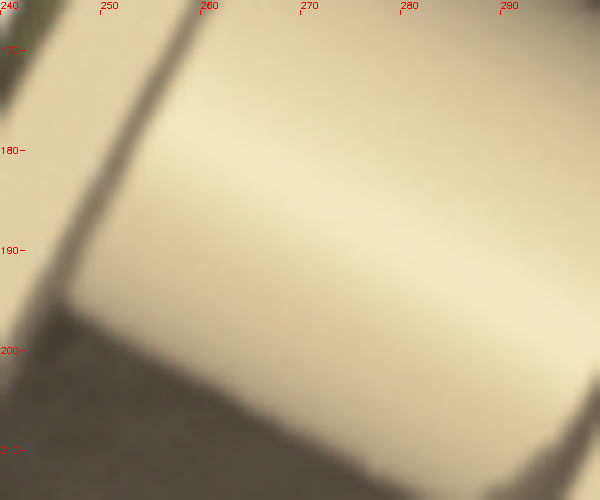

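Disc top measures about 0.067-0.070 m (home is 0.072, raised would be 0.077), centred within about 1 mm of the jar axis. The lid did not slip in the grip either: it covers the same pixels before and after pressing. One last overall view.

Run:
```python
from h import *
import pickle
w,s,t=pickle.load(open("p32.pkl","rb")); crop(s,190,140,330,320,3,"s33.png")
```

```text
(no output)
```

View pics/s33.png

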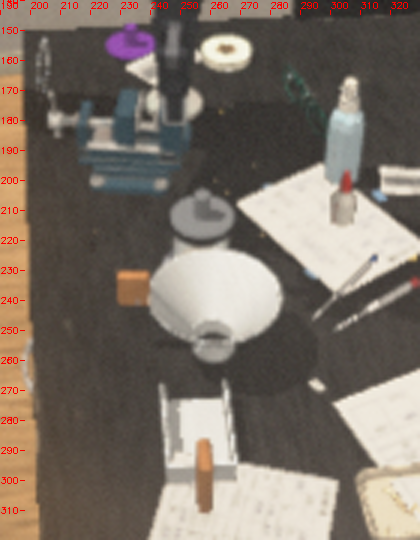

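Lid on the jar at (257,212), funnel standing at (261,245), scoop upright at (255,285), tape roll (265,157) and lens blank in place. I hand in.

```bash
python3 -c "
from rig import job
print(job.close_job())"
```

```text
the job is handed in; nothing more can be done
None
```

The job is handed in at about 28 s of the 67 s allowed; the hand-in reports no verdict.

**What I did:** I poured the plugs by tipping the scoop 33° over the funnel and stood it back upright. I lifted the funnel out by its tab and set it on its spout about 0.1 m to the right of the jar. Then I pressed the grey lid home; the force rose from 5 N to 22 N with only 0.2 mm more travel, so it reached the stop.

**Last checks:**
- **Lid:** centred on the jar axis within about 1 mm, and it looks level. The disc top measured 0.067–0.070 m, with 0.072 expected at home and 0.077 if still raised.
- **Plugs:** the scoop tray and funnel cone were empty after the pour, and no plug lay on the bench. I could pick out at least five, probably all six, in the jar (some overlapped), but never counted six separately.
- **Scoop, funnel, bystanders:** scoop and funnel stand upright and let go. The lens blank and tape roll look unmoved in the pictures; I did not measure their positions afterwards.

**Disagreements:** the side camera alone put the jar mouth about 6 mm further in -y than the other views, and its own fit of the lid height was off at 0.087 m. I relied on the wrist and top views, and the lid's boss entered the collar with no contact force.

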